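Unclamp a leaded-glass panel and lean it on the easel

TASK

Take the slot key from its stand and turn both slotted screws on the clamping board counterclockwise until their clamp tabs are swung clear of the glass panel, then stand the key back in its stand. Then lift the panel off the board and lean it on the little easel, one short end behind the front lip and its back on the bar, and let go. Turn the screws only with the key, set the panel down softly, and leave everything else on the bench where it is.

Things in the scene. Friction and masses are not known exactly. Their poses are not given: they have to be found in the camera images.
- panel: Glass strip panel in a dark lead frame, 64 (x) x 150 (y) x 12 mm (z), 0.18 to 0.35 kg, alike end for end; origin at the centre of its underside. At the start it lies on the clamping board, long side along the line of the two screws, underside 24 mm above the bench, held by two clamp tabs 2 mm above it that overlap its short ends by about 12 mm.
- screw_a (a joint): Turn of screw a, rad, growing counterclockwise seen from above: 0 = tab points to the middle of the board, over the panel; stop at 1.6 = tab swung clear. Starts near 0 (-0.25 to 0.3). Stiff (0.06 N m), stays where it is left.
- screw_b (a joint): Turn of screw b, same meaning as screw_a.
- slot_a (a point): Centre of the top of screw a's brass head, 53 mm above the bench; turns with the screw; x axis along the slot, to the tab's free end. Head 28 mm across; slot 8 mm wide, 8 mm deep, open at both ends. The tab (14 mm wide, 5 mm thick, reaching 37 mm from the axis) lies under the head, underside 38 mm above the bench.
- slot_b (a point): The same point of screw b, 200 mm from a. The screws sit on a fixed plywood board 100 x 280 x 8 mm; midway between them a bed 50 x 136 mm, top 24 mm above the bench, carries the panel, which overhangs it by 7 mm all round; 30 mm high end stops stand 4 mm off the panel's short ends.
- key: Slot key, upright, 106 mm long, 0.12 kg; origin at the tip of the blade. Upwards: blade 20 mm wide (x), 4 mm thick (y; tip 2.8), 13 mm long; shaft 12 mm thick; collar 44 mm across at z = 60 to 66 mm; flat wooden paddle grip 46 mm (x) by 14 mm (y), z = 66 to 106 mm, in the plane of the blade. At the start it hangs by its collar in the stand, at any yaw.
- stand: Fixed wooden key stand, foot 80 x 80 mm, top plate 66 x 66 mm, 75 mm high with a 32 mm square through hole in the middle; origin at the centre of its underside. The key's collar rests on the top, its blade's tip then 15 mm above the bench. Stand and easel trade sides from start to start.
- easel: Fixed easel, foot 130 (x) x 90 (y) x 8 mm; origin at the centre of its underside. Front lip at x = -65 to -55 mm, 20 mm high. Prop 44 mm wide with a bar along y at x = 38 mm, its top 73 mm high. The panel stands with its lower end on the foot behind the lip and leans on the bar, rising towards +x at 0.66 rad (38 deg), its origin then at x = 12, y = 0, z = 54 mm in this frame.
- dish: Bystander: open green glass dish, 84 mm across, 36 mm high, beside the board on the far side; loose; origin at the centre of its underside.
- spool: Bystander: solder spool, 48 mm across, 42 mm high, beside the board on the robot's side; loose; origin at the centre of its underside.
- bottle: Bystander: amber bottle, 52 mm across, 130 mm high; loose; origin at the centre of its underside.
- jar: Bystander: glass jar, 60 mm across, 75 mm high; loose; origin at the centre of its underside.
- pot: Bystander: small white flux pot, 44 mm across, 45 mm high; loose; origin at the centre of its underside.
- tin: Bystander: steel tin, 60 mm across, 45 mm high; loose; origin at the centre of its underside.

How it is judged:
By the outcome, as a careful person would: the job done as asked, in the order asked, and still so for the second after the job is handed in, with the robot touching nothing.
It also fails if it takes over 72 s, if anything falls off the work surface, if the arm or the gripper's body presses on something with over 40 N, if the wrist force passes 120 N, or if a joint passes its speed limit or range.

ROBOT

A 6-joint arm with a two-finger parallel gripper is mounted at the origin on the work surface. World frame = base frame: x ahead of the robot, y to its left, z up, the work surface at z = 0. Lengths are in m, angles in rad, forces in N, time in s.
With the tool pointing down it reaches from about 0.35 to 0.925 m from the base axis. Payload 6.4 kg.
Tool frame: the origin (TCP) lies midway between the tips of the shut fingers; the grasp point (between the pads) lies 19 mm behind it; z points along the fingers, y is the line along which they close (so a half turn about z gives the same grasp; the last joint's range is limited). The gripper opens to 94 mm and grips with 3 to 60 N. Pads are 16 mm wide; open, the fingers measure 119 mm over their backs; the gripper's body (75 mm by 177 mm) begins 78 mm behind the grasp point.
Start: joints at [1.138, 0.245, 1.558, -0, 1.339, -0.174], TCP at [0.166, 0.628, 0.205] pointing down, gripper open.
Joint ranges: [-3.13, 3.13], [-1.02, 2.26], [0.13, 2.54], [-0.95, 4.09], [0.21, 2.88], [-2.74, 2.74]. Speed limits (rad/s): [2.57, 2.57, 3.14, 3.14, 3.14, 3.14].

INTERFACE

Orientations are given as a unit quaternion [w, x, y, z].
In Python, from rig import sense, read_camera, order, nets gives the robot as it stands.
- The arm moves only by the shell command python3 -m pendant 'ROWS'. ROWS is JSON, a list of rows, each a list of 7 numbers: the gripper's target within -1 to 1 (fully open at 1, half-way at 0, shut at -1), then the shift along the tool's x, y, z as a fraction of full scale, then the turn, a rotation vector about the tool's x, y, z as a fraction of full scale. A call has 1 to 20 rows; each row is the pose to reach, as a shift and turn from the pose commanded when the call began, along the tool's axes at that moment; what a row does not reach only later rows make up. Full scale, the value 1, is 300 mm for a shift and 90 degrees for a turn. A row lasts 1/12 s, in which the tool goes at most 41.7 mm and 7.16 degrees, less where a joint would pass 70% of its speed; a pose out of reach is approached as far as the arm can. A call with a number of a shift or a turn outside -1 to 1 is refused whole. A call with a gripper value outside its range is refused whole. The fingers move at their own pace and stop on an object; the grip force is fixed at half the most. Time passes only in rows, so rows that repeat a pose let the fingers close. It gives the time, the measured TCP pose, the force, the opening and the grip force at its end, in the units of the state.
- sense(): the state, without advancing time (a new reading comes with each control period).
- read_camera(name): name is "side" or "top" or "wrist"; returns a dict with "pixels" (384x512x3 uint8, red, green, blue), "intrinsics" (3x3 intrinsics, pixels), "k1" (the pictures are not rectified: a ray, as slopes to the right and down, at radius r is drawn at 1 + k1 r^2 times it, then the intrinsics apply), "R" (3x3) and "t" (3): a world point X has camera coordinates R X + t; the wrist camera has in their place "hand_eye" (4x4, takes a point from camera to tool coordinates, whose origin is the TCP and whose axes are the flange's). Camera axes: x right, y down, z forward; pixel columns grow to the right and rows downward; lengths in m; the calibration is good to about 2 mm. A picture is of the moment at which its call begins: read the wrist's pose just before it. There is no depth.
- order.sign_off(): hands the job in; it is judged then, once.
Trained networks look in a picture, given as the dict that the camera call returned (one of the last four; its "shot" number tells which), for a name from the list of things; names that differ only in an ending like _2 or _b are one class to them, and where a whole thing is asked for, a point or a joint stands for the part that bears it (a point fixed in the world has none). Each returns a list of dicts, best first, with "confidence" (0 to 1); they miss things now and then, are a little off and sometimes report something else, mostly with a low value. They report only what shows in the picture. A call takes as long as a camera call.
- nets.find_in(label, picture): "xy" ([column, row] in pixels, amid what is visible of it).
The state is a dict: "time_s": time; "q": joint angles; "qvel": joint speeds; "joint_torque": joint torques, N m; "tcp_pos": TCP position; "eef_rot": TCP orientation; "force": force on the tool from outside, world axes, zero at the start; "torque": the same for the moment, N m; "finger_gap": finger opening in m; "finger_force": force on a finger pad.
Only numpy, scipy, OpenCV 4.12 (cv2) and the standard library are available. Lean on these libraries where they do the work, as an engineer would, in place of code of your own. Each camera call takes 0.05 s, during which the arm holds its last target. There are 200 camera calls.

## Working session

There is one attempt and no reset: what is moved stays moved. The work goes in short steps, Python scripts to look and compute and a shell command to move; the robot and the scene stay as the last step left them, time stands still between calls to the robot, and variables do not carry over. Pictures are saved under pics/ and viewed, at most 10 in all, crops included, and the job is handed in when it is done.

```bash
ls; mkdir -p pics
cat > h.py <<'E'
import numpy as np, cv2
from rig import sense, read_camera, order, nets
from scipy.spatial.transform import Rotation as Rn
def Rq(q): return Rn.from_quat([q[1],q[2],q[3],q[0]])
def cam(name):
    s=sense(); p=read_camera(name)
    if name=='wrist':
        he=np.array(p['hand_eye']); T=np.eye(4); T[:3,:3]=Rq(s['eef_rot']).as_matrix(); T[:3,3]=s['tcp_pos']
        W=np.linalg.inv(T@he); p['R'],p['t']=W[:3,:3],W[:3,3]
    p['R']=np.array(p['R']);p['t']=np.array(p['t']);return p
def ray(p,xy):
    K=np.array(p['intrinsics']); d=np.array([(xy[0]-K[0,2])/K[0,0],(xy[1]-K[1,2])/K[1,1]]); u=d.copy()
    for _ in range(30): u=d/(1+p['k1']*(u@u))
    return -p['R'].T@p['t'], p['R'].T@np.array([u[0],u[1],1.])
def at(p,xy,z):
    o,d=ray(p,xy); return o+d*(z-o[2])/d[2]
def proj(p,X):
    c=p['R']@np.array(X)+p['t']; u=c[:2]/c[2]; u=u*(1+p['k1']*(u@u)); K=np.array(p['intrinsics'])
    return np.array([K[0,0]*u[0]+K[0,2],K[1,1]*u[1]+K[1,2]])
def save(p,n,crop=None,s=1):
    im=p['pixels'][...,::-1]
    if crop: im=im[crop[1]:crop[3],crop[0]:crop[2]]
    cv2.imwrite('pics/'+n+'.png',cv2.resize(np.ascontiguousarray(im),None,fx=s,fy=s,interpolation=cv2.INTER_CUBIC))
def rows(pos,yaw=None,R=None):
    "goal TCP pos and tool rotation -> shift/turn fractions from the present commanded (approx measured) pose"
    s=sense(); R0=Rq(s['eef_rot'])
    d=R0.inv().apply(np.array(pos)-s['tcp_pos'])/.3
    t=np.zeros(3) if R is None else (R0.inv()*R).as_rotvec()/(np.pi/2)
    return d.round(4),t.round(4)
def down(yaw): # tool z down, tool y axis at world angle yaw
    y=np.array([np.cos(yaw),np.sin(yaw),0]);z=np.array([0,0,-1.]);return Rn.from_matrix(np.c_[np.cross(y,z),y,z])
E
python3 - <<'E'
from h import *
s=sense();print(s)
p=cam('top');save(p,'top0',s=1.5)
q=cam('side');save(q,'side0',s=1.5)
print(p['intrinsics'],p['k1'],-p['R'].T@p['t'],-q['R'].T@q['t'])
for n in 'panel slot_a key stand easel dish spool bottle jar pot tin screw_a'.split():
    for nm,c in(('top',p),('side',q)):
        print(n,nm,[(np.round(r['xy'],1).tolist(),round(r['confidence'],2)) for r in nets.find_in(n,c)[:3]])
E
```

```text
pics
{'time_s': 0.0, 'q': array([ 1.13791073e+00,  2.45772637e-01,  1.55896952e+00, -7.36127250e-06,
        1.33870151e+00, -1.74095001e-01]), 'qvel': array([-0.0007364 , -0.00011529, -0.00067067,  0.00069511,  0.00091009,
       -0.00097434]), 'joint_torque': array([ 4.23638003e-04, -4.15838063e+01, -3.14601481e+01,  6.84484374e-02,
        3.33468954e-02, -1.61664675e-04]), 'tcp_pos': array([0.16608706, 0.627819  , 0.20439579]), 'eef_rot': array([-2.73172641e-04,  1.29033619e-01,  9.91639788e-01, -8.84280128e-04]), 'force': array([0.19841157, 0.33674885, 0.84112252]), 'torque': array([ 0.00336271, -0.01664639, -0.04861272]), 'finger_force': 0.0, 'finger_gap': 0.09430145148961305}
[[434.47263341   0.         259.77669344]
 [  0.         434.47263341 194.17010886]
 [  0.           0.           1.        ]] 0.058085240518734996 [0.33200367 0.01002081 1.10422028] [ 0.26317096 -0.44307143  0.72212549]
panel top [([274.9, 201.7], 0.79), ([288.1, 242.7], 0.43)]
panel side [([260.9, 214.6], 0.92)]
slot_a top [([240.2, 194.4], 0.74), ([310.5, 208.2], 0.62)]
slot_a side [([245.0, 175.4], 0.
[... 191 characters left out ...]
easel top [([387.0, 218.8], 0.84), ([346.8, 143.1], 0.24)]
easel side [([313.5, 334.0], 0.68)]
dish top [([290.0, 160.5], 0.73)]
dish side [([307.2, 199.2], 0.87)]
spool top [([140.8, 231.9], 0.71), ([289.1, 243.5], 0.67)]
spool side [([223.6, 241.4], 0.57)]
bottle top [([158.0, 147.6], 0.89)]
bottle side [([242.4, 111.8], 0.61)]
jar top [([347.9, 145.9], 0.58)]
jar side [([369.4, 238.0], 0.74)]
pot top [([185.3, 280.7], 0.7)]
pot side [([138.6, 186.2], 0.8), ([275.1, 240.2], 0.21)]
tin top [([346.7, 272.4], 0.87)]
tin side [([230.7, 317.3], 0.74)]
screw_a top [([313.2, 207.2], 0.72), ([240.3, 192.0], 0.45)]
screw_a side [([276.2, 242.1], 0.73), ([257.8, 213.5], 0.61), ([247.0, 179.4], 0.5)]
```

View pics/top0.png

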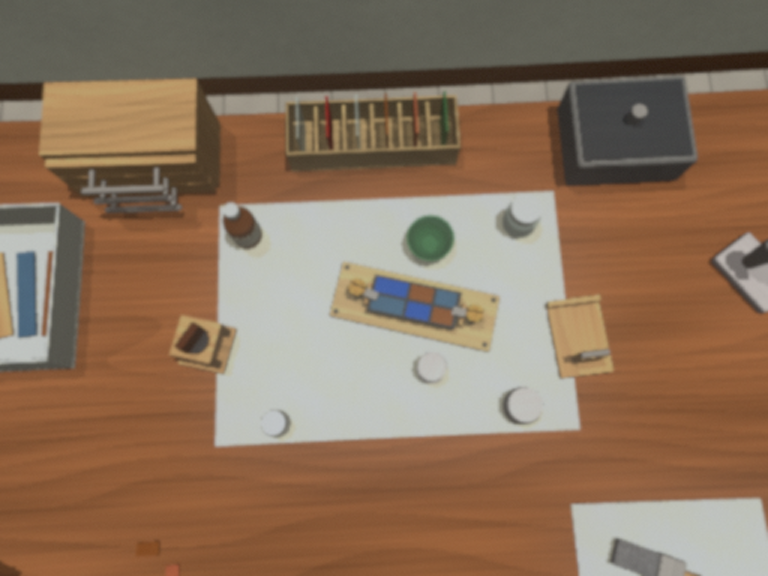

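View pics/side0.png

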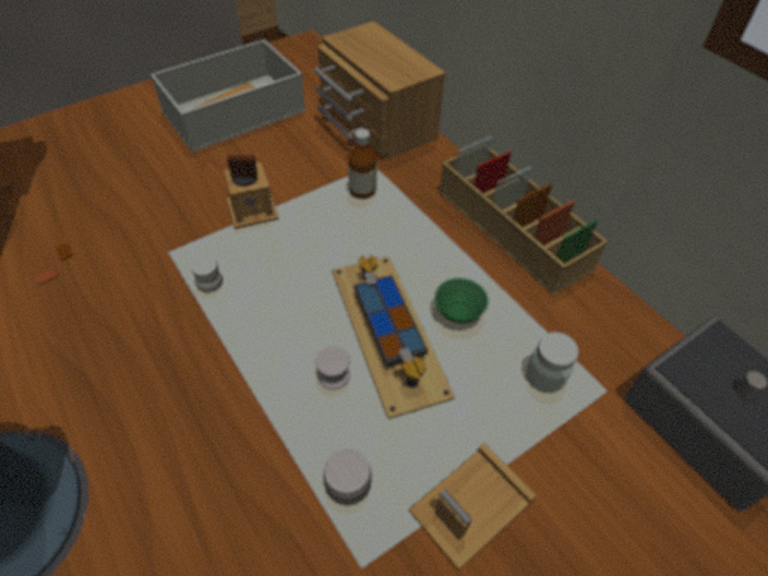

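The top view (1.5x) shows the stand with the key at about (203,343). The board runs from (335,290) to (495,320), and its screws are at (357,290) and (474,315). The easel at (580,335) has its lip at the top (far side) and its bar at (590,355), so its +x points toward the robot. The side view agrees, and all bystanders are visible.

Run:
```python
from h import *
p=cam('top');q=cam('side')
def tri(a,b):
    o1,d1=ray(p,a);o2,d2=ray(q,b);d1/=np.linalg.norm(d1);d2/=np.linalg.norm(d2)
    t=np.linalg.lstsq(np.c_[d1,-d2],o2-o1,rcond=None)[0];x1=o1+t[0]*d1;x2=o2+t[1]*d2
    return ((x1+x2)/2).round(4),round(np.linalg.norm(x1-x2),4)
for n,z in dict(stand=.06,key=.1,easel=.02,panel=.036,dish=.02,spool=.03,bottle=.07,jar=.04,pot=.03,tin=.03).items():
    a=nets.find_in(n,p)[0]['xy'];b=nets.find_in(n,q)[0]['xy'];print(n,at(p,a,z)[:2].round(3),tri(a,b))
print('screws',tri((238,194),(245.5,176)),tri((316,209.5),(275,244)))
# easel foot corners top (px/1.5) z=.008
for c in [(548,303),(599,297),(611,373),(562,378)]: print(at(p,np.array(c)/1.5,.012)[:2].round(3))
print('bar',at(p,np.array((590,354))/1.5,.07))
w=cam('wrist');print(w['intrinsics'],w['k1'],np.array(w['hand_eye']).round(3))
```

```text
Traceback (most recent call last):
IndexError: list index out of range
```

Run:
```python
from h import *
p=cam('top');q=cam('side')
def tri(a,b):
    o1,d1=ray(p,a);o2,d2=ray(q,b);d1/=np.linalg.norm(d1);d2/=np.linalg.norm(d2)
    t=np.linalg.lstsq(np.c_[d1,-d2],o2-o1,rcond=None)[0];x1=o1+t[0]*d1;x2=o2+t[1]*d2
    return ((x1+x2)/2).round(4),round(np.linalg.norm(x1-x2),4)
for n,a,b in [('stand',(143.4,233.4),(167.7,136.6)),('key',(124,222.9),(160,116.1)),('easel',(387,218.8),(313.5,334)),('panel',(275,201.7),(260.9,214.6)),('dish',(290,160.5),(307,199)),('spool',(288,243),(223.6,241.4)),('bottle',(158,147.6),(242.4,111.8)),('jar',(347.9,145.9),(369.4,238)),('pot',(185,280.7),(138.6,186.2)),('tin',(346.7,272.4),(230.7,317.3))]: print(n,tri(a,b))
print('screws',tri((238,194),(245.5,176)),tri((316,209.5),(275,244)))
for c in [(548,303),(599,297),(611,373),(562,378)]: print(at(p,np.array(c)/1.5,.012)[:2].round(3))
print('bar',at(p,np.array((590,354))/1.5,.07))
print('stand top', at(p,np.array((198,341))/1.5,.075), 'key top',at(p,np.array((190,334))/1.5,.121))
w=cam('wrist');print(np.array(w['intrinsics']).round(1),w['k1'],np.array(w['hand_eye']).round(3))
```

```text
stand (array([0.5057, 0.292 , 0.035 ]), np.float64(0.0081))
key (array([0.5181, 0.3295, 0.0752]), np.float64(0.0094))
easel (array([ 0.5085, -0.3147,  0.0146]), np.float64(0.0133))
panel (array([ 0.5737, -0.0376,  0.0165]), np.float64(0.0052))
dish (array([ 0.6702, -0.0793,  0.0506]), np.float64(0.0024))
spool (array([ 0.4624, -0.0625,  0.0362]), np.float64(0.0017))
bottle (array([0.7201, 0.2566, 0.0464]), np.float64(0.0006))
jar (array([ 0.7052, -0.231 ,  0.0547]), np.float64(0.0119))
pot (array([0.3821, 0.1946, 0.0141]), np.float64(0.0025))
tin (array([ 0.3883, -0.2028,  0.0224]), np.float64(0.0059))
screws (array([0.5917, 0.0547, 0.0493]), np.float64(0.008)) (array([ 0.54  , -0.1353,  0.0541]), np.float64(0.0024))
[ 0.561 -0.268]
[ 0.568 -0.355]
[ 0.438 -0.359]
[ 0.433 -0.278]
bar [ 0.4636281  -0.31076953  0.07      ]
stand top [0.51121708 0.30950893 0.075     ] key top [0.51454005 0.30844748 0.121     ]
[[270.2   0.  252.4]
 [  0.  270.2 191.5]
 [  0.    0.    1. ]] -0.05147246811816839 [[-0.    -0.961 -0.275  0.08 ]
 [ 1.    -0.    -0.    -0.   ]
 [ 0.    -0.275  0.961 -0.18 ]
 [ 0.     0.     0.     1.   ]]
```

```bash
python3 -m pendant '[[1,-0.815,-0.474,-0.15,0,0,0],[1,-0.815,-0.474,-0.15,0,0,0],[1,-0.815,-0.474,-0.15,0,0,0],[1,-0.815,-0.474,-0.15,0,0,0],[1,-0.815,-0.474,-0.15,0,0,0],[1,-0.815,-0.474,-0.15,0,0,0],[1,-0.815,-0.474,-0.15,0,0,0],[1,-0.815,-0.474,-0.15,0,0,0]]'; python3 -c "
from h import *
print(rows([.5,.309,.25],R=down(np.pi/2)), sense()['q'])"
```

```text
time_s: 2.27
tcp_pos: [0.3707, 0.4251, 0.2521]
eef_rot: [0.002, 0.132, 0.991, 0.0]
force: [0.4, 0.5, 0.5]
finger_gap: 0.094
finger_force: 0.0
(array([-0.5174, -0.2605,  0.0085]), array([ 0.0006,  0.0022, -0.1688])) [ 0.65361377  0.00571513  1.7344389  -0.00182445  1.39838973 -0.65168815]
```

```bash
python3 -m pendant '[[1,-0.517,-0.26,0.01,0,0,-0.168],[1,-0.517,-0.26,0.01,0,0,-0.168],[1,-0.517,-0.26,0.01,0,0,-0.168],[1,-0.517,-0.26,0.01,0,0,-0.168],[1,-0.517,-0.26,0.01,0,0,-0.168],[1,-0.517,-0.26,0.01,0,0,-0.168],[1,-0.517,-0.26,0.01,0,0,-0.168]]'
python3 - <<'E'
from h import *
w=cam('wrist');save(w,'w_key',s=1.5);s=sense();print(s['q'],s['tcp_pos'])
print([(r['xy'],r['confidence']) for r in nets.find_in('key',w)+nets.find_in('stand',w)])
import pickle;pickle.dump({k:w[k] for k in('R','t','k1','intrinsics')},open('wk.p','wb'))
E
```

```text
time_s: 2.85
tcp_pos: [0.496, 0.3136, 0.2472]
eef_rot: [-0.0, -0.002, 1.0, 0.0]
force: [-0.8, 0.7, 0.6]
finger_gap: 0.0945
finger_force: 0.0
[ 3.71677980e-01  6.55987646e-02  1.68180687e+00  6.50468849e-04
  1.39481417e+00 -1.20493151e+00] [0.49539857 0.31414814 0.24725796]
[([248.7, 194.5], 0.95), ([256.6, 177.7], 0.57)]
```

View pics/w_key.png

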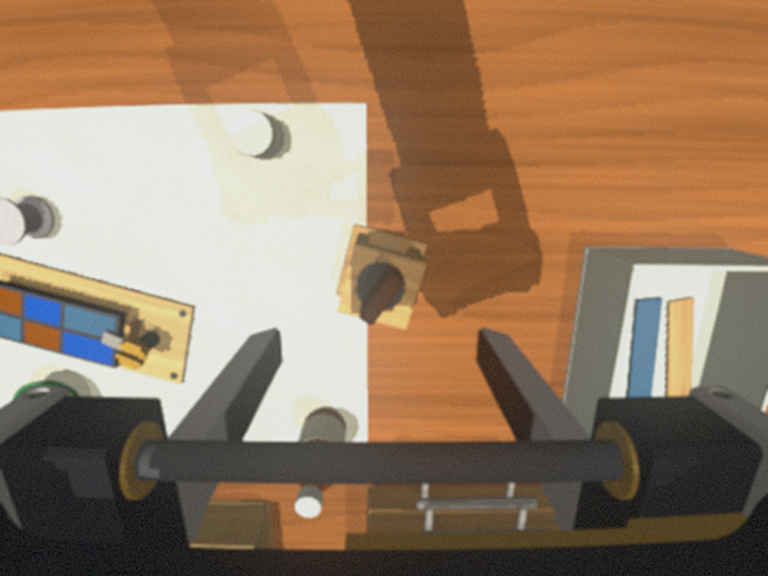

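The wrist view (1.5x) shows the stand top at about (382,278), the black collar at (381,285), and the red-brown paddle running from (368,318) to (400,270). I'll fit the paddle box to it.

```bash
cat > fit.py <<'E'
from h import *
from scipy.optimize import differential_evolution
def fitbox(c,mask,z0,z1,L,W,ctr,r=.02):
    ys,xs=np.nonzero(mask);roi=mask.astype(np.uint8)
    def hull(v):
        cs,sn=np.cos(v[2]),np.sin(v[2])
        P=[proj(c,[v[0]+a*cs-b*sn,v[1]+a*sn+b*cs,z]) for a in(-L/2,L/2) for b in(-W/2,W/2) for z in(z0,z1)]
        return cv2.convexHull(np.array(P,np.float32))
    def cost(v):
        m=np.zeros((384*4,512*4),np.uint8);cv2.fillConvexPoly(m,np.int32((hull(v)+.5)*4),1)
        m=cv2.resize(m[Y0*4:Y1*4,X0*4:X1*4]*255,None,fx=.25,fy=.25,interpolation=cv2.INTER_AREA)/255.
        R=roi[Y0:Y1,X0:X1];return 1-np.minimum(m,R).sum()/np.maximum(m,R).sum()
    k=proj(c,[*ctr,z1]).astype(int);X0,X1,Y0,Y1=max(k[0]-90,0),min(k[0]+90,512),max(k[1]-90,0),min(k[1]+90,384)
    s=differential_evolution(cost,[(ctr[0]-r,ctr[0]+r),(ctr[1]-r,ctr[1]+r),(0,np.pi)],seed=1,popsize=12,maxiter=60)
    return s.x,1-s.fun,hull(s.x)
E
python3 - <<'E'
from fit import *
w=cam('wrist');im=w['pixels'].astype(int);print(im[205,250],im[190,254],im[190,262],im[185,246],im[195,275])
hsv=cv2.cvtColor(w['pixels'],cv2.COLOR_RGB2HSV)
m=(im[...,0]<120)&(im[...,0]-im[...,2]>18);k=np.zeros_like(m);k[165:225,230:280]=1;m&=k
v,i,h=fitbox(w,m,.081,.121,.046,.014,(.511,.309));print(v,i,np.degrees(v[2]))
o=w['pixels'].copy();o[m]=[0,255,0];cv2.polylines(o,[np.int32(h)],True,(255,255,0));w['pixels']=np.hstack([w['pixels'][150:240,210:300],o[150:240,210:300]]);save(w,'kfit',s=4)
E
```

```text
[103  82  67] [92 77 63] [96 69 53] [84 79 70] [156 123  82]
[0.51409203 0.31536903 2.55186999] 0.6797875880428151 146.21138040477558
```

View pics/kfit.png

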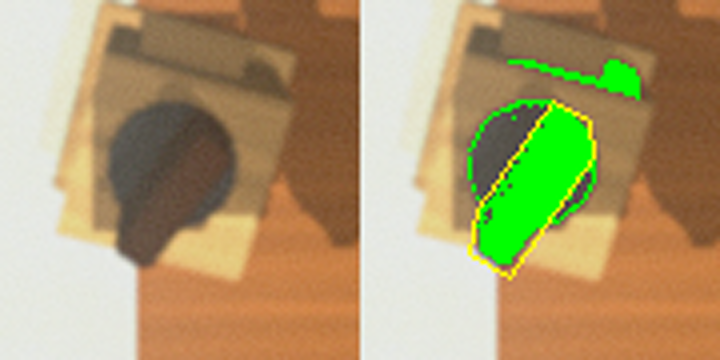

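The fit is decent. The collar disc centre is near pixel (253,191), and the paddle axis is about 146°. I'll refine both.

Run:
```python
from fit import *
w=cam('wrist');im=w['pixels'].astype(int)
m=((im[...,0]<125)&(im[...,0]-im[...,2]>18)).astype(np.uint8);k=np.zeros_like(m);k[176:217,236:262]=1;m&=k
m=cv2.morphologyEx(m,cv2.MORPH_OPEN,np.ones((3,3),np.uint8))
v,i,h=fitbox(w,m,.081,.121,.046,.014,(.511,.309));print(v,i,np.degrees(v[2]))
print('collar',at(w,(252.7,191),.079))
for yy in(55,57):
  print(rows([.5125,.311,.15],R=down(np.radians(yy))))
```

```text
[0.51291091 0.31567031 2.63219231] 0.715182890098945 150.81351002467747
collar [0.5134772  0.31497404 0.079     ]
(array([-0.0574, -0.0121,  0.3252]), array([ 2.000e-04, -0.000e+00,  3.935e-01]))
(array([-0.0574, -0.0121,  0.3252]), array([ 2.000e-04, -0.000e+00,  3.713e-01]))
```

```bash
python3 -m pendant '[[1,-0.059,0.001,0.3,0,0,0.356],[1,-0.059,0.001,0.3,0,0,0.356],[1,-0.059,0.001,0.3,0,0,0.356],[1,-0.059,0.001,0.3,0,0,0.356],[1,-0.059,0.001,0.3,0,0,0.356],[1,-0.059,0.001,0.3,0,0,0.356]]'
python3 - <<'E'
from fit import *
w=cam('wrist')
for X in ([.513,.315,.121],[.513,.315,.081]): print(proj(w,X))
save(w,'k2',crop=(170,90,350,225),s=4)
print(rows([.513,.315,.087],R=down(np.radians(58))),sense()['q'])
E
```

```text
time_s: 3.6
tcp_pos: [0.5132, 0.3144, 0.1571]
eef_rot: [-0.0, 0.273, 0.962, -0.0]
force: [0.3, 0.2, 0.1]
finger_gap: 0.0939
finger_force: 0.0
[253.25287942 212.07507631]
[253.15194222 198.04248285]
(array([0.0024, 0.001 , 0.235 ]), array([ 0.    , -0.    ,  0.0045])) [ 3.61201244e-01  1.81295211e-01  1.72325312e+00  3.71571626e-05
  1.23702679e+00 -6.58175567e-01]
```

View pics/k2.png

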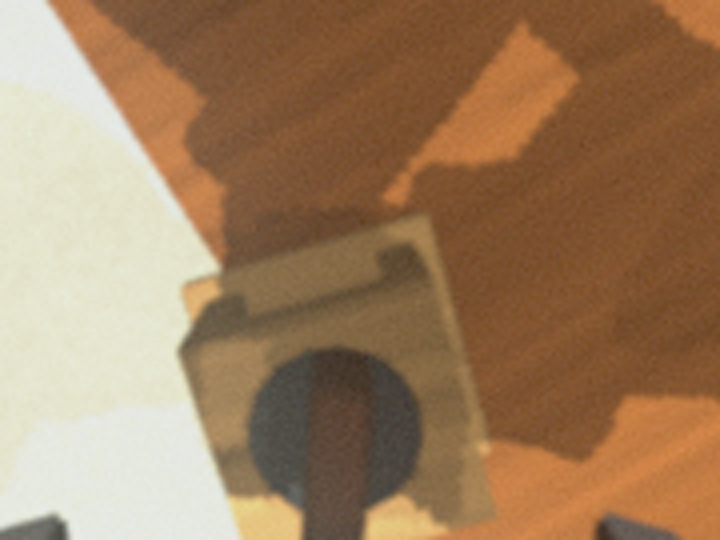

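The collar centre is at (253.8,197.5) against a predicted (253.2,198.0), and the paddle is in line with the tool. I'll descend and grip.

```bash
python3 -m pendant '[[1,0.002,-0.001,0.12,0,0,0],[1,0.002,-0.001,0.235,0,0,0],[1,0.002,-0.001,0.235,0,0,0],[1,0.002,-0.001,0.235,0,0,0],[-1,0.002,-0.001,0.235,0,0,0],[-1,0.002,-0.001,0.235,0,0,0],[-1,0.002,-0.001,0.235,0,0,0],[-1,0.002,-0.001,0.235,0,0,0],[-1,0.002,-0.001,0.235,0,0,0],[-1,0.002,-0.001,0.235,0,0,0]]'
```

```text
time_s: 4.48
tcp_pos: [0.5136, 0.3138, 0.0876]
eef_rot: [0.0, 0.273, 0.962, 0.0]
force: [-0.1, -0.4, -0.2]
finger_gap: 0.0575
finger_force: 0.0
```

```bash
python3 -m pendant '[[-1,0,0,0,0,0,0],[-1,0,0,0,0,0,0],[-1,0,0,0,0,0,0],[-1,0,0,0,0,0,0],[-1,0,0,0,0,0,0],[-1,0,0,0,0,0,0],[-1,0,0,0,0,0,0],[-1,0,0,0,0,0,0],[-1,0,0,0,0,0,0],[-1,0,0,0,0,0,0]]'
```

```text
time_s: 5.32
tcp_pos: [0.5134, 0.3137, 0.087]
eef_rot: [0.0, 0.274, 0.962, 0.0]
force: [-0.2, 1.0, -0.8]
finger_gap: 0.0136
finger_force: 30.0
```

```bash
python3 -m pendant '[[-1,0,0,-0.13,0,0,0],[-1,0,0,-0.26,0,0,0],[-1,0,0,-0.38,0,0,0],[-1,0,0,-0.45,0,0,0],[-1,0,0,-0.45,0,0,0]]'; python3 -c "
from h import *
print(rows([.58,-.04,.225],R=down(np.radians(75))), sense()['q'])"
```

```text
time_s: 5.73
tcp_pos: [0.5161, 0.3147, 0.2283]
eef_rot: [0.004, 0.273, 0.962, 0.003]
force: [-0.1, 0.3, -0.4]
finger_gap: 0.0139
finger_force: 30.0
(array([-0.8031, -0.8936,  0.009 ]), array([ 0.0046,  0.0048, -0.186 ])) [ 3.60322445e-01  1.14913650e-01  1.66378901e+00 -1.48926531e-04
  1.35247597e+00 -6.56438844e-01]
```

```bash
python3 -m pendant '[[-1,-0.803,-0.894,0,0,0,-0.186],[-1,-0.803,-0.894,0,0,0,-0.186],[-1,-0.803,-0.894,0,0,0,-0.186],[-1,-0.803,-0.894,0,0,0,-0.186],[-1,-0.803,-0.894,0,0,0,-0.186],[-1,-0.803,-0.894,0,0,0,-0.186],[-1,-0.803,-0.894,0,0,0,-0.186],[-1,-0.803,-0.894,0,0,0,-0.186],[-1,-0.803,-0.894,0,0,0,-0.186],[-1,-0.803,-0.894,0,0,0,-0.186],[-1,-0.803,-0.894,0,0,0,-0.186],[-1,-0.803,-0.894,0,0,0,-0.186]]'
python3 - <<'E'
from h import *
w=cam('wrist');save(w,'scr',crop=(112,70,392,280),s=2.8)
np.savez('scr.npz',px=w['pixels'],R=w['R'],t=w['t'],K=w['intrinsics'],k1=w['k1'])
print([(np.round(r['xy'],1),r['confidence']) for r in nets.find_in('slot_a',w)]); print(sense()['tcp_pos'],[proj(w,x) for x in ([.5917,.0547,.053],[.54,-.1353,.053])])
E
```

```text
time_s: 6.73
tcp_pos: [0.5762, -0.0405, 0.2204]
eef_rot: [-0.001, 0.131, 0.991, 0.0]
force: [-0.9, -1.2, -1.1]
finger_gap: 0.0137
finger_force: 30.0
[(array([183.7, 170.3]), 0.67), (array([323.4, 174.5]), 0.58)]
[ 0.57647866 -0.03978949  0.2210843 ] [array([325.67939603, 170.91076872]), array([175.64421655, 170.47331659])]
```

View pics/scr.png

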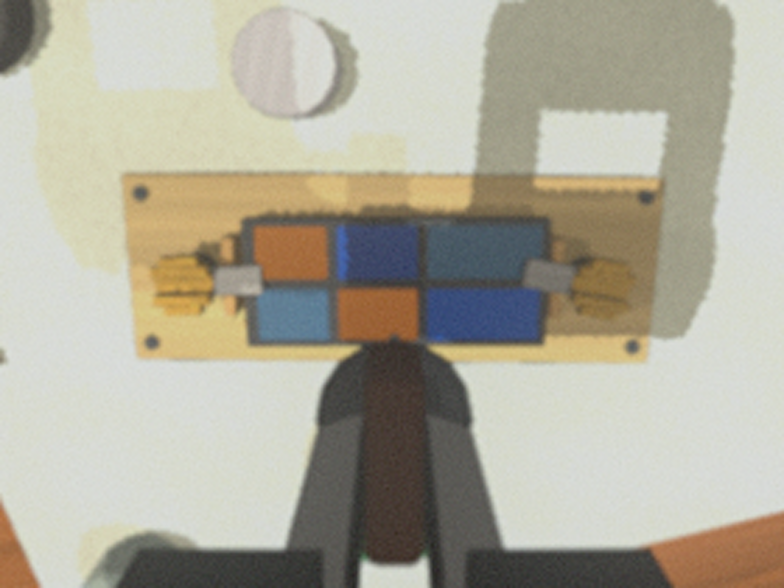

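The left head is centred near pixel (176.6,171.8) and the right head near (327.4,172.5). Both grey tabs point inward over the panel. I'll work out the tab and slot angles numerically, with a zoom.

Run:
```python
from h import *
d=np.load('scr.npz');w=dict(pixels=d['px'],R=d['R'],t=d['t'],intrinsics=d['K'],k1=float(d['k1']))
C=np.array([at(w,(112+x/2.8,70+y/2.8),.008)[:2] for x,y in((122,173),(663,178),(650,360),(137,358))])
print('board',C.round(4),C.mean(0),np.linalg.norm(C[1]-C[0]),np.linalg.norm(C[2]-C[3]),np.linalg.norm(C[0]-C[3]))
P=np.array([at(w,(112+x/2.8,70+y/2.8),.036)[:2] for x,y in((245,217),(550,217),(545,345),(247,343))])
print('panel',P.round(4),P.mean(0),np.linalg.norm(P[1]-P[0]),np.linalg.norm(P[0]-P[3]))
u=(P[1]+P[2]-P[0]-P[3]);print('panel dir',np.degrees(np.arctan2(u[1],u[0])));u=(C[1]+C[2]-C[0]-C[3]);print('board dir',np.degrees(np.arctan2(u[1],u[0])))
L=at(w,(176.6,171.8),.053)[:2];Rr=at(w,(327.4,172.5),.053)[:2];print(L,Rr,np.linalg.norm(L-Rr),(L+Rr)/2,np.degrees(np.arctan2(*(Rr-L)[::-1])))
# rectified top views about each head at z=.053, 0.25mm/px -> 4 px/mm ; rows: along +line
ims=[]
for c in (L,Rr):
    n=80;g=np.arange(-n,n)*.0005
    M=np.zeros((2*n,2*n,2),np.float32)
    for i,a in enumerate(g):
        for j,b in enumerate(g): M[i,j]=proj(w,[c[0]-a,c[1]-b,.053])  # image up=+x, left=+y
    r=cv2.remap(w['pixels'],M,None,cv2.INTER_CUBIC);r=cv2.cvtColor(cv2.normalize(r,None,0,255,cv2.NORM_MINMAX),cv2.COLOR_RGB2BGR);ims.append(cv2.resize(r,None,fx=2.5,fy=2.5))
cv2.imwrite('pics/heads.png',np.hstack(ims))
```

```text
board [[ 0.4843 -0.1596]
 [ 0.5586  0.1072]
 [ 0.6534  0.0838]
 [ 0.5796 -0.1863]] [ 0.56900552 -0.03873501] 0.27694635650543487 0.28003539265918237 0.09896977534478499
panel [[ 0.5207 -0.0994]
 [ 0.5587  0.0419]
 [ 0.6207  0.0263]
 [ 0.5809 -0.1179]] [ 0.57025567 -0.03726423] 0.1463467353536014 0.06292543804872013
panel dir 74.75150341505307
board dir 74.57433500444996
[ 0.54200942 -0.13466782] [0.59438102 0.05649922] 0.19821105434292136 [ 0.56819522 -0.0390843 ] 74.67930734062988
```

View pics/heads.png

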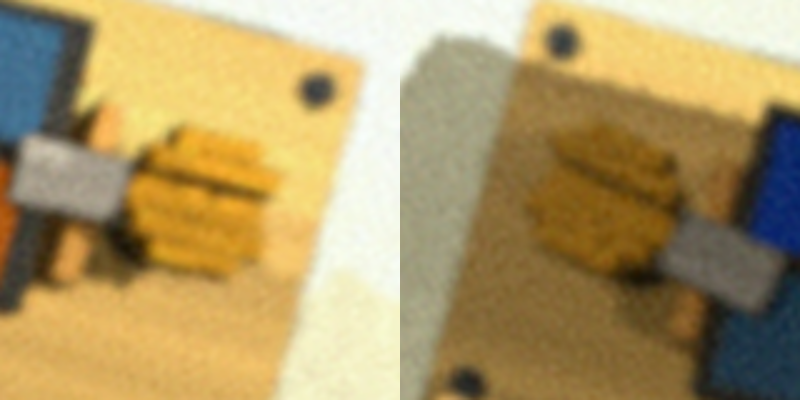

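Each rectified patch is 5 px/mm, with up = +x and left = +y. In the left patch the slot and tab run at about 79°. In the right patch they run at about -113°, equal to 67° mod 180. The heads are centred as measured. Next is the key's offset in the grip, then the move over the left screw.

Run:
```python
from h import *
w=cam('wrist');s=sense();R0=Rq(s['eef_rot']);p=np.array(s['tcp_pos'])
for tx in (.018,.020,.022,.024,.026):
    print(tx,[proj(w,p+R0.apply([tx,0,dz])).round(1) for dz in(.006,.012)])
g=cv2.cvtColor(w['pixels'],cv2.COLOR_RGB2GRAY);print('col253 rows180-205',g[180:206,240],g[180:206,266]); print('row 205',g[205,215:295])
print(rows([.5421,-.1355,.145],R=down(np.radians(-10.5))))
```

```text
0.018 [array([252.9, 204.2]), array([252.9, 201.6])]
0.02 [array([252.9, 201.6]), array([252.9, 199.1])]
0.022 [array([252.9, 198.9]), array([252.9, 196.5])]
0.024 [array([252.9, 196.3]), array([252.9, 193.9])]
0.026 [array([252.9, 193.6]), array([252.9, 191.3])]
col253 rows180-205 [113 113 111 109 111 112 110 111 109 111 108  84  97 128 124  89  63  65
  67  69  67  70  62  68  64  67] [ 76  71  75  75  78  75  81  72  75  79  95  95 118 155 158 126  84  61
  67  71  68  75  67  68  66  63]
row 205 [213 215 215 216 214 215 213 216 215 215 216 215 207 173 117  81  65  70
  70  70  68  67  66  71  66  67  61  60  55  59  55  56  58  56  54  62
  61  60  58  55  56  56  58  58  56  56  51  52  58  60  64  63  70  71
  68  68  69  68  70  69  86 129 178 208 216 214 213 215 212 214 213 214
 210 214 213 213 214 213 217 210]
(array([ 0.0289, -0.3383,  0.2545]), array([-4.000e-04, -6.000e-04,  9.511e-01]))
```

```bash
python3 -m pendant '[[-1,0.029,-0.344,0.1,0,0,0.951],[-1,0.029,-0.344,0.1,0,0,0.951],[-1,0.029,-0.344,0.2,0,0,0.951],[-1,0.029,-0.344,0.2545,0,0,0.951],[-1,0.029,-0.344,0.2545,0,0,0.951],[-1,0.029,-0.344,0.2545,0,0,0.951],[-1,0.029,-0.344,0.2545,0,0,0.951],[-1,0.029,-0.344,0.2545,0,0,0.951],[-1,0.029,-0.344,0.2545,0,0,0.951],[-1,0.029,-0.344,0.2545,0,0,0.951],[-1,0.029,-0.344,0.2545,0,0,0.951],[-1,0.029,-0.344,0.2545,0,0,0.951],[-1,0.029,-0.344,0.2545,0,0,0.951],[-1,0.029,-0.344,0.2545,0,0,0.951]]'
python3 - <<'E'
from h import *
s=sense();print(s['q'],rows([.5418,-.1372,.119],R=down(np.radians(-10.5))))
w=cam('side');c=proj(w,[.5421,-.1355,.06]).astype(int);print(c)
v=cam('wrist');
a=w['pixels'][c[1]-45:c[1]+45,c[0]-45:c[0]+45];b=v['pixels'][140:260,190:310]
f=lambda x:cv2.resize(x,(400,400),interpolation=cv2.INTER_CUBIC)[...,::-1]
cv2.imwrite('pics/fitL.png',np.hstack([f(a),f(b)]))
E
```

```text
time_s: 8.05
tcp_pos: [0.542, -0.1376, 0.1456]
eef_rot: [0.0, 0.768, 0.641, 0.0]
force: [-0.4, 0.0, -1.5]
finger_gap: 0.0137
finger_force: 30.0
[-4.51395767e-01  9.65582534e-02  1.84082413e+00 -4.96450687e-06
  1.20419743e+00 -2.70998925e-01] (array([ 0.0013, -0.0009,  0.0888]), array([0.    , 0.    , 0.0018]))
[275 242]
```

View pics/fitL.png

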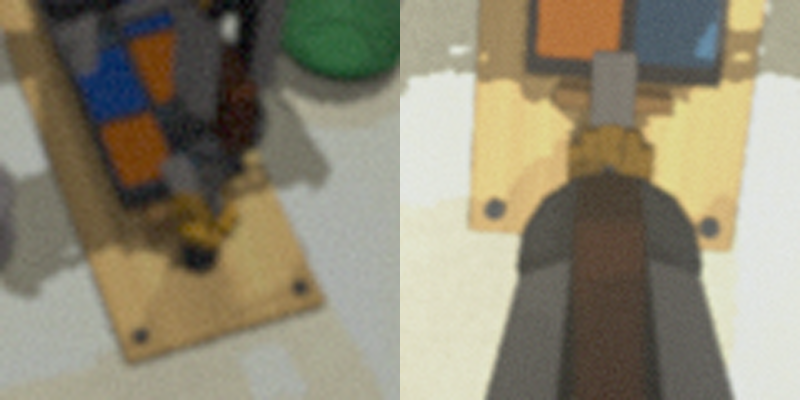

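The side view shows the blade just above the head. The wrist view shows the tab and slot in line with the tool, with the head about 1 px to the right of the key. I'll shift 0.8 mm in +y and go in.

```bash
python3 -m pendant '[[-1,0.001,0.002,0.02,0,0,0],[-1,0.001,0.002,0.04,0,0,0],[-1,0.001,0.002,0.06,0,0,0],[-1,0.001,0.002,0.075,0,0,0],[-1,0.001,0.002,0.088,0,0,0],[-1,0.001,0.002,0.088,0,0,0],[-1,0.001,0.002,0.088,0,0,0]]';  python3 -c "
from h import *
print(sense()['torque'])"
```

```text
time_s: 8.73
tcp_pos: [0.5459, -0.1405, 0.1258]
eef_rot: [0.004, 0.769, 0.639, 0.001]
force: [-6.0, 3.0, 28.2]
finger_gap: 0.0141
finger_force: 30.4
[ 0.32803426  1.74579857 -0.01466486]
```

The blade landed on the head's top instead of in the slot (28 N). I'll back off and measure the head and slot against the tool more precisely.

```bash
python3 -m pendant '[[-1,0,0,-0.03,0,0,0],[-1,0,0,-0.06,0,0,0],[-1,0,0,-0.088,0,0,0],[-1,0,0,-0.088,0,0,0],[-1,0,0,-0.088,0,0,0]]'
python3 - <<'E'
from h import *
v=cam('wrist');s=sense();R0=Rq(s['eef_rot']);p=np.array(s['tcp_pos']);print(p,R0.as_matrix()[:,2])
inv=lambda X:R0.inv().apply(X-p)*1000
n=400 # rectify plane z=.053 in tool axes: cols tool y -20..20mm, rows tool x from +45 to +5
def rect(z,xr,yr,k=10):
    xs=np.arange(xr[0],xr[1],-1/k);ys=np.arange(yr[0],yr[1],1/k);M=np.zeros((len(xs),len(ys),2),np.float32)
    for i,a in enumerate(xs):
        for j,b in enumerate(ys):
            P=p+R0.apply([a/1000,b/1000,0]);M[i,j]=proj(v,[P[0],P[1],z])
    return cv2.remap(v['pixels'],M,None,cv2.INTER_CUBIC)
A=rect(.053,(45,5),(-20,20));B=rect(.043,(45,5),(-20,20))
np.savez('rect.npz',A=A,B=B)
o=np.hstack([A,B])[...,::-1].copy()
for x in (200,600): cv2.line(o,(x,0),(x,399),(255,0,255),1)
cv2.imwrite('pics/rect.png',o)
a=A.astype(int);m=(a[...,0]-a[...,2]>60)&(a[...,0]<215)
for r in range(0,400,25): 
    c=np.nonzero(m[r])[0]; print(45-r/10, (c.min()/10-20,c.max()/10-20,len(c)) if len(c) else None)
E
```

```text
time_s: 9.15
tcp_pos: [0.5426, -0.1384, 0.1455]
eef_rot: [0.0, 0.769, 0.639, 0.0]
force: [-0.9, 0.1, -1.1]
finger_gap: 0.0138
finger_force: 29.9
[ 0.54220477 -0.1382439   0.1449446 ] [-8.19111478e-04  4.11226250e-04 -9.99999580e-01]
45.0 (np.float64(-20.0), np.float64(2.5), 226)
42.5 (np.float64(-20.0), np.float64(2.1000000000000014), 222)
40.0 (np.float64(-20.0), np.float64(-5.5), 146)
37.5 None
35.0 None
32.5 (np.float64(-19.6), np.float64(-17.7), 13)
30.0 (np.float64(-20.0), np.float64(-17.4), 27)
27.5 (np.float64(-20.0), np.float64(19.9), 123)
25.0 (np.float64(-18.7), np.float64(19.9), 231)
22.5 (np.float64(-15.6), np.float64(19.9), 168)
20.0 (np.float64(-13.6), np.float64(13.5), 53)
17.5 (np.float64(-12.6), np.float64(11.8), 77)
15.0 (np.float64(-13.6), np.float64(11.0), 220)
12.5 (np.float64(-14.9), np.float64(13.899999999999999), 262)
10.0 (np.float64(-16.7), np.float64(14.200000000000003), 310)
7.5 (np.float64(-16.7), np.float64(14.100000000000001), 309)
```

View pics/rect.png

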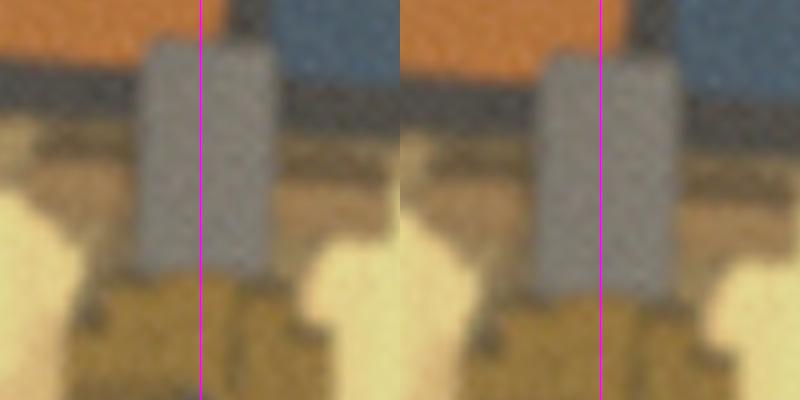

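The rectified views (10 px/mm, magenta = tool y 0) show the tab centred within about 0.5 mm. The slot's right wall is at +3.8 mm, so the slot is centred on the tool, and the head axis is at tool x of about +4 mm. Lateral fit looks right, so I'll check whether the key sits lower in the grip than assumed.

Run:
```python
from h import *
v=cam('wrist');s=sense();R0=Rq(s['eef_rot']);p=np.array(s['tcp_pos'])
g=cv2.cvtColor(v['pixels'],cv2.COLOR_RGB2GRAY).astype(int)
# collar silhouette: dark pixels not yellow; print per row left/right edge of dark run around col 252
E=[]
for r in range(188,224,3):
    row=g[r]; l=252
    while row[l]<100:l-=1
    q=252
    while row[q]<100:q+=1
    print(r,l,q,end=' | ')
print()
from scipy.optimize import least_squares
w=cam('side')
c=[proj(w,p+R0.apply([.002,0,d])).round(1) for d in(-.02,.006,.012,.059,.072)];print('side key pts',c)
print('wrist head rim rows', [proj(v,p+R0.apply([.002+.022*np.cos(a),.022*np.sin(a),d])).round(1).tolist() for d in(.006,.012,.019) for a in(0,.5,1,1.57)])
k=proj(w,p+R0.apply([.002,0,.05])).astype(int)
a=w['pixels'][k[1]-35:k[1]+35,k[0]-35:k[0]+35];o=cv2.resize(a,None,fx=8,fy=8,interpolation=cv2.INTER_CUBIC)
o=cv2.convertScaleAbs(o,alpha=1.6)
cv2.imwrite('pics/sidekey.png',np.ascontiguousarray(o[...,::-1]));print(k)
```

```text
188 252 252 | 191 242 257 | 194 239 265 | 197 235 268 | 200 232 272 | 203 230 274 | 206 227 276 | 209 226 278 | 212 226 278 | 215 225 279 | 218 225 279 | 221 239 270 | 
side key pts [array([279.5, 211.5]), array([278.5, 219.9]), array([278.3, 221.7]), array([276.6, 235.4]), array([276.2, 239. ])]
wrist head rim rows [[252.4, 195.3], [267.0, 198.9], [277.8, 208.6], [282.1, 223.7], [252.4, 193.0], [266.6, 196.4], [277.1, 205.9], [281.3, 220.6], [252.4, 190.4], [266.1, 193.8], [276.3, 202.9], [280.3, 217.2]]
[276 232]
```

View pics/sidekey.png

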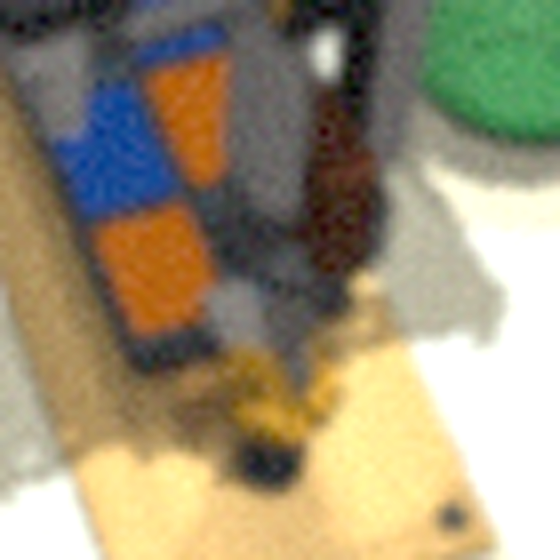

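The collar silhouette (54 px wide, apex at row 190) fits a key sitting 8 mm lower in the grip than I assumed. In that case the blade was already seated in the slot and had bottomed. I'll recentre along x, descend gently, turn 45° and see whether the tab follows.

```bash
python3 -m pendant '[[-1,0.01,0,0.02,0,0,0],[-1,0.01,0,0.04,0,0,0],[-1,0.01,0,0.055,0,0,0],[-1,0.01,0,0.06,0,0,0],[-1,0.01,0,0.06,0,0,0],[-1,0.01,0,0.06,0,0,0]]';  python3 -c "
from h import *
print(sense()['torque'],sense()['force'])"; python3 -m pendant '[[-1,0,0,0,0,0,-0.07],[-1,0,0,0,0,0,-0.14],[-1,0,0,0,0,0,-0.21],[-1,0,0,0,0,0,-0.28],[-1,0,0,0,0,0,-0.35],[-1,0,0,0,0,0,-0.42],[-1,0,0,0,0,0,-0.5],[-1,0,0,0,0,0,-0.5],[-1,0,0,0,0,0,-0.5]]';  python3 - <<'E'
from h import *
print(sense()['torque'])
v=cam('wrist');save(v,'turn1',crop=(150,90,350,240),s=4);t=cam('top')
np.savez('t1.npz',px=t['pixels'])
E
```

```text
time_s: 9.8
tcp_pos: [0.5431, -0.1355, 0.1274]
eef_rot: [-0.0, 0.769, 0.639, -0.0]
force: [-0.2, 0.3, -1.1]
finger_gap: 0.0137
finger_force: 29.9
[-0.11616714  0.11699191  0.00929435] [-0.15787154  0.31300203 -1.12738114]
time_s: 10.55
tcp_pos: [0.543, -0.1354, 0.1276]
eef_rot: [-0.0, 0.468, 0.884, -0.0]
force: [-0.6, 0.5, -0.2]
finger_gap: 0.0139
finger_force: 29.9
[0.02486687 0.25064881 0.0356329 ]
```

View pics/turn1.png

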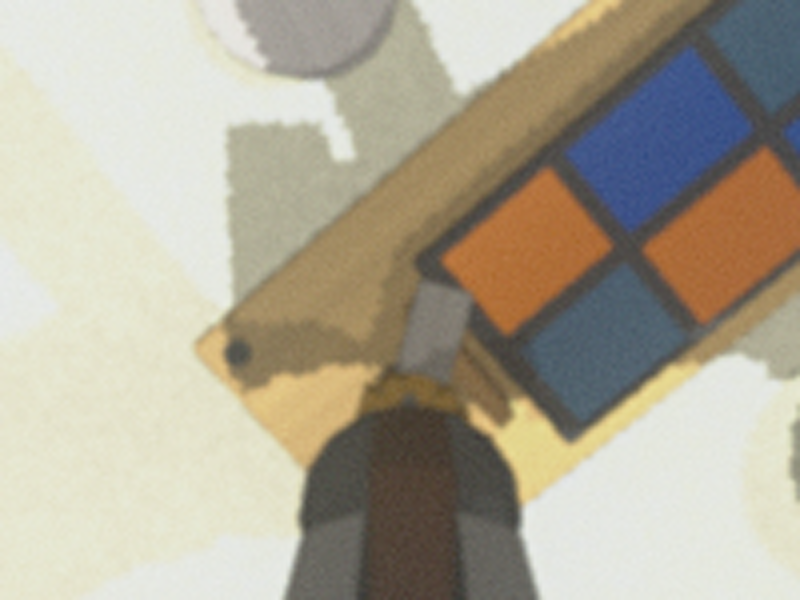

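The tab followed with a lag of about 12° (it runs from (400,370) to (440,285) in the crop), so the blade is seated. That picture took me one over the limit of 10, so I'll view no more and work from numbers. Continuing the turn.

```bash
python3 -m pendant '[[-1,0,0,0,0,0,-0.07],[-1,0,0,0,0,0,-0.14],[-1,0,0,0,0,0,-0.21],[-1,0,0,0,0,0,-0.28],[-1,0,0,0,0,0,-0.35],[-1,0,0,0,0,0,-0.42],[-1,0,0,0,0,0,-0.49],[-1,0,0,0,0,0,-0.54],[-1,0,0,0,0,0,-0.54],[-1,0,0,0,0,0,-0.54]]'; python3 -c "
from h import *
print(sense()['torque'],Rq(sense()['eef_rot']).as_matrix()[:,1])"; python3 -m pendant '[[-1,0,0,0,0,0,-0.03],[-1,0,0,0,0,0,-0.06],[-1,0,0,0,0,0,-0.06]]'; python3 -c "
from h import *
print(sense()['torque'],Rq(sense()['eef_rot']).as_matrix()[:,1])"
```

```text
time_s: 11.48
tcp_pos: [0.5429, -0.1354, 0.1276]
eef_rot: [-0.0, 0.063, 0.998, 0.0]
force: [-1.4, 0.5, 0.5]
finger_gap: 0.0135
finger_force: 29.9
[ 0.09982988  0.51207009 -0.04136611] [1.25010820e-01 9.92155376e-01 7.35175293e-05]
time_s: 11.73
tcp_pos: [0.5429, -0.1354, 0.1276]
eef_rot: [-0.0, 0.015, 1.0, 0.0]
force: [-1.9, -0.1, -0.1]
finger_gap: 0.0139
finger_force: 29.9
[ 0.08719706  0.51675365 -0.05887743] [2.95712375e-02 9.99562670e-01 1.03746080e-04]
```

```bash
python3 -m pendant '[[-1,0,0,0,0,0,-0.03],[-1,0,0,0,0,0,-0.06],[-1,0,0,0,0,0,-0.06]]'; python3 -c "
from h import *
print(sense()['torque'],Rq(sense()['eef_rot']).as_matrix()[:,1])"; python3 -m pendant '[[-1,0,0,0,0,0,-0.03],[-1,0,0,0,0,0,-0.05],[-1,0,0,0,0,0,-0.05]]'; python3 -c "
from h import *
print(sense()['torque'],Rq(sense()['eef_rot']).as_matrix()[:,1])"
```

```text
time_s: 11.98
tcp_pos: [0.5429, -0.1354, 0.1275]
eef_rot: [-0.0, -0.032, 0.999, 0.0]
force: [-3.2, -0.0, 0.4]
finger_gap: 0.0137
finger_force: 30.0
[ 0.07450672  0.66768941 -0.10926655] [-6.40847976e-02  9.97944446e-01  1.48959245e-04]
time_s: 12.23
tcp_pos: [0.5429, -0.1354, 0.1276]
eef_rot: [-0.0, -0.071, 0.998, 0.0]
force: [-2.8, -0.4, 0.5]
finger_gap: 0.0137
finger_force: 30.1
[ 0.13532531  0.72020242 -0.43503517] [-1.40942726e-01  9.90017671e-01  3.98836389e-04]
```

Torque is up to 0.44 N m, so the stop is reached. I'll back off, lift, and move over the second screw.

```bash
python3 -m pendant '[[-1,0,0,0,0,0,0.07],[-1,0,0,0,0,0,0.13],[-1,0,0,-0.05,0,0,0.13],[-1,0,0,-0.11,0,0,0.2],[-1,0,0,-0.13,0,0,0.28],[-1,0,0,-0.13,0,0,0.36],[-1,0,0,-0.13,0,0,0.44],[-1,0,0,-0.13,0,0,0.5]]'; python3 -c "
from h import *
print(rows([.595,.0572,.155],R=down(np.radians(-22))))"
```

```text
time_s: 12.9
tcp_pos: [0.5439, -0.1356, 0.1671]
eef_rot: [0.001, 0.319, 0.948, 0.0]
force: [-0.1, 0.2, -1.1]
finger_gap: 0.0137
finger_force: 30.0
(array([0.2532, 0.6149, 0.0401]), array([0.0015, 0.001 , 0.8311]))
```

```bash
python3 -m pendant '[[-1,0.253,0.615,0.03,0,0,0.83],[-1,0.253,0.615,0.03,0,0,0.83],[-1,0.253,0.615,0.03,0,0,0.83],[-1,0.253,0.615,0.03,0,0,0.83],[-1,0.253,0.615,0.03,0,0,0.83],[-1,0.253,0.615,0.03,0,0,0.83],[-1,0.253,0.615,0.03,0,0,0.83],[-1,0.253,0.615,0.03,0,0,0.83],[-1,0.253,0.615,0.03,0,0,0.83],[-1,0.253,0.615,0.03,0,0,0.83],[-1,0.253,0.615,0.03,0,0,0.83],[-1,0.253,0.615,0.03,0,0,0.83],[-1,0.253,0.615,0.03,0,0,0.83],[-1,0.253,0.615,0.03,0,0,0.83]]'
cat > rect.py <<'E'
from h import *
def rect(v,z,xr,yr,k=4):
    s=sense();R0=Rq(s['eef_rot']);p=np.array(s['tcp_pos'])
    xs=np.arange(xr[0],xr[1],-1/k);ys=np.arange(yr[0],yr[1],1/k);M=np.zeros((len(xs),len(ys),2),np.float32)
    for i,a in enumerate(xs):
        for j,b in enumerate(ys):
            P=p+R0.apply([a/1000,b/1000,0]);M[i,j]=proj(v,[P[0],P[1],z])
    return cv2.remap(v['pixels'],M,None,cv2.INTER_CUBIC).astype(int),xs,ys
E
python3 - <<'E'
from rect import *
s=sense();print(s['tcp_pos'],Rq(s['eef_rot']).as_matrix()[:,1],s['q'])
v=cam('wrist')
A,xs,ys=rect(v,.053,(50,0),(-25,25))
# crude ascii: Y yellow head/wood, g grey, b blue, w white, k dark, o orange
def ch(c):
    r,g,b=c;h,sat,val=cv2.cvtColor(np.uint8([[c.clip(0,255)]]),cv2.COLOR_RGB2HSV)[0,0]
    if val<75:return '#'
    if sat<60:return '.' if val>150 else 'g'
    if 90<h<130:return 'b'
    return 'H' if sat>140 and val<190 else ('y' if val>140 else 'd')
for i in range(0,len(xs),5): print('%5.1f '%xs[i]+''.join(ch(A[i,j]) for j in range(0,len(ys),2)))
print(rows([.595,.0572,.1275],R=down(np.radians(-22))))
E
```

```text
time_s: 14.07
tcp_pos: [0.5928, 0.0579, 0.1577]
eef_rot: [0.0, 0.826, 0.564, 0.0]
force: [0.9, -0.1, -0.9]
finger_gap: 0.0138
finger_force: 30.0
[0.59278584 0.05787631 0.15765861] [ 9.31470971e-01 -3.63814976e-01  7.02579085e-04] [-9.29349977e-02  1.66020251e-01  1.74037853e+00  1.43126405e-04
  1.23442418e+00  2.79378069e-01]
 50.0 ....................................................................................................
 48.8 ............................................................................................gggggggg
 47.5 ................................................................gggggggggggggggggggggyyyyyyyyyyydddd
 46.2 .........................................ggggggggggggggggggggggddddddddddddddddddyyyyyyyyyyyyyyyyyyy
 45.0 ...........g...gggggggggggggggddddddddddddddddddddddddddddddddddddddddddydddyyyyyyyyyyyyyyyyyyyyyyyy
 43.8 ggggggggdddddddddddddddddddddddddddddddddddddddddddyyyydddddddddddyyyyyyyyyyyyyyyyyyyyyyyyyyyyyyyyyy
 42.5 ddddddddddddddddddddddddddddddddyyyyyddddyyyyyyyyyyydddyyddddddddyyyyyyyyyyyyyyyyyyyyyyyyyyyyyyyyyyy
 41.2 dddddddddddddddy
[... 2878 characters left out ...]
yyyyyyyyyyyyyyyyyyyyyyyyyyyyHHHHHHHHyHHHHHHHHHHHHHHHHHdddHddddHHHHHHdHHHHHHHHHyyyyyyyyyyyyyyyyy
  6.2 yyyyyyyyyyyyyyyyyyyyyyyyyyyyyyyyyHHHHHHHHHHHHHHHddHHHHHHHHHHHHddHHHHHddddyHHHyyyyyyyyyyyyyyyyyyyyyyy
  5.0 yyyyyyyyyyyyyyyyyyyyyyyyyyyyyyyyyyHHHHHHHHHHHHHHHHddHHHHHHHHHddddddHHHHHHHHHyyyyyyyyyyyyyyyyyyyyyyyy
  3.8 yyyyyyyyyyyyyyyyyyyyyyyyyyyyyyyyddHddHHHHHHHHddddddHHHHHHHHHHHHdddHHHHHHHHHHyyyyyyyyyyyyyyyyyyyyyyyy
  2.5 yyyyyyyyyyyyyyyyyyyyyyyyyyyyyyydddddddddddddddddddddddHHHHHHHHHdddHHHHHHHyyHyyyyyyyyyyyyyyyyyyyyyyyy
  1.2 yyyyyyyyyyyyyyyyyyyyyyyyyyyyyydddddddddddddddddggggddyHHyyyyyHHHHHHyyyyyyyyyyyyyyyyHyyyyyyyyyyyyyyyy
(array([0.0007, 0.0079, 0.1005]), array([ 0.0003, -0.0002,  0.0073]))
```

Run:
```python
from rect import *
v=cam('wrist');A,xs,ys=rect(v,.053,(14,3),(-12,20),k=8)
g=cv2.GaussianBlur(A.astype(np.float32).sum(2),(0,0),2.5)/3
X=[];Y=[]
for i in range(0,len(xs),4):
    r=g[i];m=(ys>3.5)&(ys<11);j=np.argmin(np.where(m,r,1e9));X.append(xs[i]);Y.append(ys[j]);print(round(xs[i],1),round(ys[j],1),int(r[j]),end=' | ')
c=np.polyfit(X,Y,1);print(c,np.degrees(np.arctan(c[0])))
# head mask extents from saturation
# same from the earlier picture, tab of right screw
d=np.load('scr.npz');w=dict(pixels=d['px'],R=d['R'],t=d['t'],intrinsics=d['K'],k1=float(d['k1']))
hsv=cv2.cvtColor(w['pixels'],cv2.COLOR_RGB2HSV)
for x0,x1 in((185,212),(292,322)):
    m=(hsv[...,1]<70);k=np.zeros_like(m);k[160:180,x0:x1]=1;m&=k
    n,l,st,ce=cv2.connectedComponentsWithStats(m.astype(np.uint8));b=1+np.argmax(st[1:,4]);yy,xx=np.nonzero(l==b)
    P=np.array([at(w,(a,b2),.043)[:2] for a,b2 in zip(xx,yy)]);q=P-P.mean(0);e=np.linalg.eigh(q.T@q)[1][:,1];print(st[b],P.mean(0),np.degrees(np.arctan2(e[1],e[0]))%180)
    box=cv2.minAreaRect((P*1000).astype(np.float32));print(box)
```

```text
14.0 10.6 85 | 13.5 10.0 85 | 13.0 9.6 87 | 12.5 9.2 90 | 12.0 8.4 92 | 11.5 8.0 92 | 11.0 7.8 93 | 10.5 7.4 93 | 10.0 7.4 95 | 9.5 8.9 95 | 9.0 8.9 95 | 8.5 8.5 96 | 8.0 6.4 95 | 7.5 6.6 94 | 7.0 7.0 93 | 6.5 7.1 94 | 6.0 7.1 94 | 5.5 7.2 93 | 5.0 7.2 92 | 4.5 7.2 92 | 4.0 6.8 93 | 3.5 6.4 91 | [0.2998306  5.27420949] 16.690339538497838
[185 160  27  20 268] [ 0.54787788 -0.10943894] 55.36707048796619
((548.320068359375, -108.45745849609375), (33.73032760620117, 26.337263107299805), 79.1889419555664)
[292 160  29  20 328] [0.58233795 0.0301894 ] 66.25841316765055
((585.5757446289062, 30.914567947387695), (37.66714859008789, 26.00748062133789), 75.07504272460938)
```

```bash
python3 -m pendant '[[-1,0.002,0.009,0.02,0,0,0.03],[-1,0.002,0.009,0.045,0,0,0.03],[-1,0.002,0.009,0.065,0,0,0.03],[-1,0.002,0.009,0.085,0,0,0.03],[-1,0.002,0.009,0.1,0,0,0.03],[-1,0.002,0.009,0.1,0,0,0.03]]';  python3 -c "
from h import *
print(sense()['torque'],sense()['force'])"
```

```text
time_s: 14.67
tcp_pos: [0.5949, 0.0575, 0.1268]
eef_rot: [-0.0, 0.839, 0.544, -0.0]
force: [-1.0, -0.2, -1.7]
finger_gap: 0.014
finger_force: 30.0
[-0.07548645  0.09724727 -0.0300509 ] [-0.99593315 -0.23837918 -1.73958601]
```

In the slot with no contact force. Turning 90°, then on to the stop.

```bash
python3 -m pendant '[[-1,0,0,0,0,0,-0.07],[-1,0,0,0,0,0,-0.14],[-1,0,0,0,0,0,-0.21],[-1,0,0,0,0,0,-0.28],[-1,0,0,0,0,0,-0.35],[-1,0,0,0,0,0,-0.42],[-1,0,0,0,0,0,-0.49],[-1,0,0,0,0,0,-0.56],[-1,0,0,0,0,0,-0.63],[-1,0,0,0,0,0,-0.7],[-1,0,0,0,0,0,-0.77],[-1,0,0,0,0,0,-0.84],[-1,0,0,0,0,0,-0.91],[-1,0,0,0,0,0,-0.98],[-1,0,0,0,0,0,-1]]'; python3 -c "
from h import *
print(sense()['torque'],Rq(sense()['eef_rot']).as_matrix()[:,1])"; python3 -m pendant '[[-1,0,0,0,0,0,-0.07],[-1,0,0,0,0,0,-0.14],[-1,0,0,0,0,0,-0.21],[-1,0,0,0,0,0,-0.26],[-1,0,0,0,0,0,-0.26]]'; python3 -c "
from h import *
print(sense()['torque'],Rq(sense()['eef_rot']).as_matrix()[:,1])"
```

```text
time_s: 15.92
tcp_pos: [0.5955, 0.0575, 0.1276]
eef_rot: [0.0, 0.207, 0.978, 0.0]
force: [1.4, -0.7, -1.7]
finger_gap: 0.014
finger_force: 30.0
[ 0.00948391 -0.25285594 -0.0814972 ] [4.04313302e-01 9.14620445e-01 4.42633838e-04]
time_s: 16.33
tcp_pos: [0.5953, 0.0574, 0.1276]
eef_rot: [0.0, 0.005, 1.0, -0.0]
force: [0.5, -0.8, -2.0]
finger_gap: 0.0136
finger_force: 30.0
[-0.07364363 -0.13926187 -0.05813984] [ 1.08152020e-02  9.99941512e-01 -6.74618064e-05]
```

```bash
python3 -m pendant '[[-1,0,0,0,0,0,-0.03],[-1,0,0,0,0,0,-0.06],[-1,0,0,0,0,0,-0.09],[-1,0,0,0,0,0,-0.09]]'; python3 -c "
from h import *
print(sense()['torque'],Rq(sense()['eef_rot']).as_matrix()[:,1])"
```

```text
time_s: 16.67
tcp_pos: [0.5953, 0.0573, 0.1276]
eef_rot: [0.0, -0.064, 0.998, 0.0]
force: [0.2, -1.7, -0.6]
finger_gap: 0.0138
finger_force: 30.1
[-0.13852375 -0.05180748 -0.32616867] [-1.26838579e-01  9.91923371e-01  2.99753202e-05]
```

Both screws are at their stops. I'll back off, lift, and carry the key back to the exact pose it came from.

```bash
python3 -m pendant '[[-1,0,0,0,0,0,0.07],[-1,0,0,0,0,0,0.13],[-1,0,0,-0.05,0,0,0.13],[-1,0,0,-0.15,0,0,0.2],[-1,0,0,-0.22,0,0,0.27],[-1,0,0,-0.26,0,0,0.34],[-1,0,0,-0.26,0,0,0.4]]'; python3 -c "
from h import *
print(rows([.5134,.3137,.205],R=down(np.radians(58))))"
```

```text
time_s: 17.25
tcp_pos: [0.5973, 0.0573, 0.2099]
eef_rot: [0.003, 0.251, 0.968, 0.001]
force: [1.0, -0.2, -1.5]
finger_gap: 0.0135
finger_force: 30.0
(array([0.6594, 0.6114, 0.0139]), array([0.0019, 0.0039, 0.033 ]))
```

```bash
python3 -m pendant '[[-1,0.659,0.611,0,0,0,0.033],[-1,0.659,0.611,0,0,0,0.033],[-1,0.659,0.611,0,0,0,0.033],[-1,0.659,0.611,0,0,0,0.033],[-1,0.659,0.611,0,0,0,0.033],[-1,0.659,0.611,0,0,0,0.033],[-1,0.659,0.611,0,0,0,0.033],[-1,0.659,0.611,0,0,0,0.033],[-1,0.659,0.611,0,0,0,0.033],[-1,0.659,0.611,0,0,0,0.033]]'
python3 - <<'E'
from h import *
print(rows([.5134,.3137,.14],R=down(np.radians(58))))
p=cam('top');
# look at tabs: grey px near panel ends now gone?
hsv=cv2.cvtColor(p['pixels'],cv2.COLOR_RGB2HSV)
for ax in ([.5429,-.1345],[.5952,.058]):
    for ang in (76,256,166.4,-13.6):
        pts=[proj(p,[ax[0]+r*np.cos(np.radians(ang)),ax[1]+r*np.sin(np.radians(ang)),.043]) for r in(.02,.026,.032)]
        print(ang,[p['pixels'][int(round(b)),int(round(a))].tolist() for a,b in pts])
E
```

```text
time_s: 18.08
tcp_pos: [0.5097, 0.3123, 0.2056]
eef_rot: [0.0, 0.273, 0.962, -0.0]
force: [0.3, -1.1, -1.0]
finger_gap: 0.0137
finger_force: 30.0
(array([-0.0081,  0.0105,  0.2186]), array([-0.0002,  0.0002,  0.0039]))
76 [[130, 111, 85], [100, 94, 83], [96, 94, 91]]
256 [[195, 168, 122], [196, 170, 126], [196, 172, 127]]
166.4 [[167, 164, 154], [165, 161, 152], [168, 164, 155]]
-13.6 [[199, 182, 132], [200, 183, 133], [200, 180, 132]]
76 [[190, 165, 122], [194, 167, 124], [190, 174, 143]]
256 [[160, 134, 100], [114, 102, 88], [85, 98, 130]]
166.4 [[141, 124, 96], [196, 169, 126], [196, 170, 126]]
-13.6 [[165, 160, 151], [163, 159, 150], [165, 161, 151]]
```

The pixel samples show grey tabs at the fully swung angles on both screws. Standing the key back in.

```bash
python3 -m pendant '[[-1,-0.008,0.0105,0,0,0,0],[-1,-0.008,0.0105,0.06,0,0,0],[-1,-0.008,0.0105,0.12,0,0,0],[-1,-0.008,0.0105,0.18,0,0,0],[-1,-0.008,0.0105,0.24,0,0,0],[-1,-0.008,0.0105,0.29,0,0,0],[-1,-0.008,0.0105,0.33,0,0,0],[-1,-0.008,0.0105,0.35,0,0,0],[-1,-0.008,0.0105,0.35,0,0,0],[-1,-0.008,0.0105,0.35,0,0,0]]'; python3 -c "
from h import *
print(rows([.5134,.3137,.14],R=down(np.radians(58))))"
```

```text
time_s: 18.97
tcp_pos: [0.5137, 0.3142, 0.101]
eef_rot: [0.0, 0.272, 0.962, 0.0]
force: [0.0, 0.1, -0.7]
finger_gap: 0.0138
finger_force: 30.0
(array([-0.0002, -0.0019, -0.1301]), array([0.0002, 0.0002, 0.0043]))
```

```bash
python3 -m pendant '[[-1,0,0,0.01,0,0,0],[-1,0,0,0.01,0,0,0],[-1,0,0,0.01,0,0,0]]';python3 -m pendant '[[-1,0,0,0.007,0,0,0],[-1,0,0,0.007,0,0,0],[-1,0,0,0.007,0,0,0]]'
```

```text
time_s: 19.22
tcp_pos: [0.5135, 0.3146, 0.0983]
eef_rot: [0.0, 0.272, 0.962, 0.0]
force: [-0.7, -0.5, -1.5]
finger_gap: 0.0138
finger_force: 30.0
time_s: 19.47
tcp_pos: [0.5139, 0.3147, 0.0968]
eef_rot: [0.001, 0.272, 0.962, 0.0]
force: [0.1, -1.0, 4.9]
finger_gap: 0.0139
finger_force: 30.0
```

Contact on the collar at 0.097. Releasing and lifting.

```bash
python3 -m pendant '[[1,0,0,0,0,0,0],[1,0,0,0,0,0,0],[1,0,0,0,0,0,0],[1,0,0,0,0,0,0],[1,0,0,0,0,0,0],[1,0,0,0,0,0,0],[1,0,0,-0.1,0,0,0],[1,0,0,-0.23,0,0,0],[1,0,0,-0.36,0,0,0],[1,0,0,-0.4,0,0,0],[1,0,0,-0.4,0,0,0]]'
python3 - <<'E'
from fit import *
w=cam('wrist');im=w['pixels'].astype(int)
print([(np.round(r['xy'],1).tolist(),r['confidence']) for n in('key','stand') for r in nets.find_in(n,w)],proj(w,[.514,.3145,.121]),proj(w,[.514,.3145,.079]))
print(rows([.56,.02,.24],R=down(np.radians(74.7))),sense()['q'])
E
```

```text
time_s: 20.38
tcp_pos: [0.5155, 0.3154, 0.2206]
eef_rot: [0.004, 0.272, 0.962, 0.003]
force: [0.0, 0.2, 1.9]
finger_gap: 0.0834
finger_force: 0.0
[([250.8, 182.8], 0.58), ([260.1, 164.5], 0.66)] [250.5045709  190.73338633] [250.4904576  181.19962749]
(array([-0.6491, -0.7514, -0.0887]), array([-0.0016, -0.0016, -0.1808])) [ 3.61504107e-01  1.26964804e-01  1.67861250e+00 -1.29860125e-06
  1.33951462e+00 -6.58274446e-01]
```

The key is back where it was: found at (250.8,182.8), collar predicted at (250.5,181.2). Next I'll look at the panel and easel from above.

```bash
python3 -m pendant '[[1,-0.649,-0.751,-0.07,0,0,-0.181],[1,-0.649,-0.751,-0.07,0,0,-0.181],[1,-0.649,-0.751,-0.07,0,0,-0.181],[1,-0.649,-0.751,-0.07,0,0,-0.181],[1,-0.649,-0.751,-0.07,0,0,-0.181],[1,-0.649,-0.751,-0.07,0,0,-0.181],[1,-0.649,-0.751,-0.07,0,0,-0.181],[1,-0.649,-0.751,-0.07,0,0,-0.181],[1,-0.649,-0.751,-0.07,0,0,-0.181]]'; python3 -c "
from h import *
print(rows([.585,-.04,.235],R=down(np.radians(74.7))),sense()['q'])"
```

```text
time_s: 21.28
tcp_pos: [0.5604, 0.018, 0.2341]
eef_rot: [-0.002, 0.135, 0.991, -0.0]
force: [-0.0, 0.6, -0.2]
finger_gap: 0.0943
finger_force: 0.0
(array([-0.1309, -0.1642, -0.0035]), array([-0.0004, -0.0025, -0.0027])) [-1.70025523e-01  1.53574455e-02  1.75773912e+00 -2.14232771e-04
  1.37238721e+00 -1.46942627e+00]
```

```bash
python3 -m pendant '[[1,-0.131,-0.164,0,0,0,0],[1,-0.131,-0.164,0,0,0,0],[1,-0.131,-0.164,0,0,0,0],[1,-0.131,-0.164,0,0,0,0],[1,-0.131,-0.164,0,0,0,0]]'
cat > ef.py <<'E'
from h import *
from scipy.optimize import differential_evolution
from scipy.ndimage import map_coordinates
def gradmag(c):
    g=cv2.GaussianBlur(c['pixels'],(0,0),1.0).astype(np.float32)
    return sum(np.abs(cv2.Sobel(g[...,i],cv2.CV_32F,1,0))+np.abs(cv2.Sobel(g[...,i],cv2.CV_32F,0,1)) for i in range(3))
def gray_normal(c):
    g=cv2.GaussianBlur(c['pixels'],(0,0),1.2).astype(np.float32);return [(cv2.Sobel(g[...,i],cv2.CV_32F,1,0),cv2.Sobel(g[...,i],cv2.CV_32F,0,1)) for i in range(3)]
def edgefit(cs,segs,ctr,yaw,r=.02,ry=.15):
    "segs: list of ((x,y,z),(x,y,z)) in object frame; maximise directional gradient along them"
    G=[gray_normal(c) for c in cs]
    def score(v):
        cy,sy=np.cos(v[2]),np.sin(v[2]);tot=0
        for c,g in zip(cs,G):
            for a,b in segs:
                W=[np.array([v[0]+q[0]*cy-q[1]*sy,v[1]+q[0]*sy+q[1]*cy,q[2]]) for q in(a,b)]
                A,B=proj(c,W[0]),proj(c,W[1]);n=np.array([-(B-A)[1],(B-A)[0]]);n/=np.linalg.norm(n)+1e-9
                t=np.linspace(.05,.95,30)[:,None];P=A+(B-A)*t;co=[P[:,1],P[:,0]]
                tot+=np.mean(sum(np.abs(map_coordinates(gx,co,order=1)*n[0]+map_coordinates(gy,co,order=1)*n[1]) for gx,gy in g))
        return -tot
    s=differential_evolution(score,[(ctr[0]-r,ctr[0]+r),(ctr[1]-r,ctr[1]+r),(yaw-ry,yaw+ry)],seed=2,popsize=15,maxiter=50)
    return s.x,-s.fun,-score([*ctr,yaw])
def rectsegs(x0,x1,y0,y1,z):
    P=[(x0,y0,z),(x1,y0,z),(x1,y1,z),(x0,y1,z)];return [(P[i],P[(i+1)%4]) for i in range(4)]
E
python3 - <<'E'
from ef import *
v=cam('wrist');
for r in (.012,):
    x,s,s0=edgefit([v],rectsegs(-.032,.032,-.075,.075,.036),(.569,-.0385),np.radians(-15.3),r=r);print('panel',x,np.degrees(x[2])+90,s,s0)
    x,s,s0=edgefit([v],rectsegs(-.05,.05,-.14,.14,.008),(.569,-.0385),np.radians(-15.3),r=r);print('board',x,np.degrees(x[2])+90,s,s0)
print(sense()['tcp_pos'],rows([.5,-.315,.27],R=down(np.radians(90))))
E
```

```text
time_s: 21.7
tcp_pos: [0.5852, -0.0353, 0.2352]
eef_rot: [-0.001, 0.132, 0.991, 0.0]
force: [0.2, 0.4, 0.0]
finger_gap: 0.0939
finger_force: 0.0
panel [ 0.5690783  -0.03754684 -0.26585624] 74.76755962511123 1109.6775609419167 1094.2789830651216
board [ 0.56802142 -0.03923088 -0.26563905] 74.78000363025966 914.038841047859 836.6310907364863
[ 0.58525768 -0.03526155  0.23553349] (array([ 0.0306, -0.9743, -0.1153]), array([ 0.0004, -0.0012, -0.1685]))
```

```bash
python3 -m pendant '[[1,0.03,-0.974,-0.115,0,0,-0.168],[1,0.03,-0.974,-0.115,0,0,-0.168],[1,0.03,-0.974,-0.115,0,0,-0.168],[1,0.03,-0.974,-0.115,0,0,-0.168],[1,0.03,-0.974,-0.115,0,0,-0.168],[1,0.03,-0.974,-0.115,0,0,-0.168],[1,0.03,-0.974,-0.115,0,0,-0.168],[1,0.03,-0.974,-0.115,0,0,-0.168],[1,0.03,-0.974,-0.115,0,0,-0.168],[1,0.03,-0.974,-0.115,0,0,-0.168]]'
python3 - <<'E'
from ef import *
v=cam('wrist');t=cam('top');np.savez('easel.npz',px=v['pixels'],R=v['R'],t=v['t'],K=v['intrinsics'],k1=v['k1'])
foot=rectsegs(-.065,.065,-.045,.045,.008)[0::2]+[((.065,-.045,.008),(.065,.045,.008))]
lip=[((-.065,-.045,.02),(-.065,.045,.02)),((-.055,-.045,.02),(-.055,.045,.02))]
bar=[((.038,-.022,.073),(.038,.022,.073))]
for nm,S in(('foot',foot),('foot+lip',foot+lip)):
  for cn,c in(('w',[v]),('t',[t]),('both',[v,t])):
    x,s,s0=edgefit(c,S,(.5,-.315),np.radians(183),r=.015,ry=.12);print(nm,cn,x.round(4),np.degrees(x[2]).round(2),round(s),round(s0))
E
```

```text
time_s: 22.58
tcp_pos: [0.5006, -0.3153, 0.2706]
eef_rot: [-0.0, 0.001, 1.0, 0.001]
force: [1.2, 1.3, -0.4]
finger_gap: 0.0942
finger_force: 0.0
foot w [ 0.5029 -0.3147  3.2246] 184.75 926 722
foot t [ 0.5031 -0.3122  3.2128] 184.08 569 499
foot both [ 0.503  -0.3142  3.2232] 184.68 1438 1221
foot+lip w [ 0.5031 -0.3147  3.2254] 184.8 1571 1030
foot+lip t [ 0.5042 -0.3121  3.2227] 184.64 916 678
foot+lip both [ 0.5033 -0.3142  3.2245] 184.75 2407 1708
```

The easel is fitted: centre (.503,-.3146), yaw 184.8°, with the top camera agreeing. The panel is at (.569,-.0377), long side at 74.8°. I'll go and grasp the panel across its width.

```bash
python3 -m pendant '[[0.7,-0.2,0.8,0.2,0,0,0.9],[0.7,-0.2,0.8,0.2,0,0,0.9],[0.7,-0.2,0.8,0.2,0,0,0.9],[0.7,-0.2,0.8,0.2,0,0,0.9],[0.7,-0.2,0.8,0.2,0,0,0.9],[0.7,-0.2,0.8,0.2,0,0,0.9],[0.7,-0.2,0.8,0.2,0,0,0.9],[0.7,-0.2,0.8,0.2,0,0,0.9],[0.7,-0.2,0.8,0.2,0,0,0.9],[0.7,-0.2,0.8,0.2,0,0,0.9],[0.7,-0.2,0.8,0.2,0,0,0.9],[0.7,-0.2,0.8,0.2,0,0,0.9],[0.7,-0.2,0.8,0.2,0,0,0.9]]'; python3 -c "
from h import *
print(rows([.569,-.0378,.08],R=down(np.radians(-15.2))),sense()['q'])"
```

```text
time_s: 23.77
tcp_pos: [0.5608, -0.0748, 0.2108]
eef_rot: [-0.0, 0.65, 0.76, 0.0]
force: [-0.0, 0.6, 0.3]
finger_gap: 0.0797
finger_force: 0.0
(array([0.1173, 0.0464, 0.436 ]), array([-3.000e-04, -2.000e-04,  2.682e-01])) [-3.33063579e-01  4.45920094e-02  1.77093997e+00  2.70579952e-04
  1.32655791e+00 -4.89154070e-01]
```

```bash
python3 -m pendant '[[0.7,0.117,0.046,0.1,0,0,0.268],[0.7,0.117,0.046,0.2,0,0,0.268],[0.7,0.117,0.046,0.3,0,0,0.268],[0.7,0.117,0.046,0.4,0,0,0.268],[0.7,0.117,0.046,0.436,0,0,0.268],[0.7,0.117,0.046,0.436,0,0,0.268],[0.7,0.117,0.046,0.436,0,0,0.268]]'
python3 - <<'E'
from ef import *
v=cam('wrist');u=(.26219,.96502)
x,s,s0=edgefit([v],rectsegs(-.032,.032,-.075,.075,.036)[1:3]+rectsegs(-.032,.032,-.075,.075,.036)[3:],(.569,-.0377),np.radians(-15.2),r=.01,ry=.06);print(x,np.degrees(x[2])+90,s,s0)
print(rows([.569,-.0378,.014],R=down(np.radians(-15.2))),sense()['q'])
E
```

```text
time_s: 24.35
tcp_pos: [0.5695, -0.0396, 0.0808]
eef_rot: [0.0, 0.794, 0.608, 0.0]
force: [0.3, -0.3, 0.4]
finger_gap: 0.08
finger_force: 0.0
[ 0.57037121 -0.0381626  -0.26165889] 75.0080498792575 1103.857476842625 755.5650169492823
(array([ 0.006 , -0.0073,  0.2268]), array([ 0.0017, -0.    ,  0.0005])) [-2.68337810e-01  2.07553287e-01  1.84500557e+00  6.71748116e-05
  1.08629589e+00 -3.88815931e-03]
```

```bash
python3 -m pendant '[[0.7,0.005,-0.004,0.08,0,0,0],[0.7,0.005,-0.004,0.15,0,0,0],[0.7,0.005,-0.004,0.2,0,0,0],[0.7,0.005,-0.004,0.225,0,0,0],[0.7,0.005,-0.004,0.225,0,0,0],[0.7,0.005,-0.004,0.225,0,0,0]]'; python3 -m pendant '[[-1,0,0,0,0,0,0],[-1,0,0,0,0,0,0],[-1,0,0,0,0,0,0],[-1,0,0,0,0,0,0],[-1,0,0,0,0,0,0],[-1,0,0,0,0,0,0],[-1,0,0,0,0,0,0]]'
```

```text
time_s: 24.9
tcp_pos: [0.5697, -0.0387, 0.0143]
eef_rot: [0.001, 0.795, 0.607, 0.001]
force: [0.3, -0.8, 0.4]
finger_gap: 0.0795
finger_force: 0.0
time_s: 25.48
tcp_pos: [0.5698, -0.0387, 0.0141]
eef_rot: [0.001, 0.795, 0.607, 0.001]
force: [-0.1, -0.0, 7.1]
finger_gap: 0.0637
finger_force: 30.0
```

```bash
python3 -m pendant '[[-1,0,0,-0.01,0,0,0],[-1,0,0,-0.03,0,0,0],[-1,0,0,-0.06,0,0,0],[-1,0,0,-0.1,0,0,0],[-1,0,0,-0.15,0,0,0],[-1,0,0,-0.2,0,0,0],[-1,0,0,-0.26,0,0,0],[-1,0,0,-0.32,0,0,0],[-1,0,0,-0.38,0,0,0],[-1,0,0,-0.43,0,0,0],[-1,0,0,-0.46,0,0,0],[-1,0,0,-0.48,0,0,0],[-1,0,0,-0.48,0,0,0]]'
python3 - <<'E'
from ef import *
v=cam('wrist');s=sense();p=np.array(s['tcp_pos']);R0=Rq(s['eef_rot']);print(p,s['force'])
# check panel's place in the tool frame: fit far end edge & sides in tool frame; try several depths
for dz in (-.026,-.022,-.018,-.014):
    z=p[2]-dz
    x,sc,s0=edgefit([v],rectsegs(-.032,.032,-.075,.075,z)[1:3]+rectsegs(-.032,.032,-.075,.075,z)[3:],(p[0],p[1]),np.radians(-15.2),r=.012,ry=.06)
    print(dz,(R0.inv().apply([x[0]-p[0],x[1]-p[1],0])*1000).round(1),np.degrees(x[2])+90,round(sc))
E
```

```text
time_s: 26.57
tcp_pos: [0.5691, -0.0385, 0.1583]
eef_rot: [0.001, 0.795, 0.607, 0.001]
force: [0.3, -0.9, -1.9]
finger_gap: 0.0636
finger_force: 30.0
[ 0.56848731 -0.03839769  0.1570617 ] [ 0.26705766  0.28914537 -2.89715614]
-0.026 [1.1 0.3 0. ] 74.78029382746435 1107
-0.022 [1.  0.4 0. ] 74.92715136104226 1397
-0.018 [0.9 0.3 0. ] 74.96522956754153 1097
-0.014 [0.8 1.9 0. ] 74.95138292050137 962
```

The panel sits in the grip as expected (top 22 mm behind the TCP, 1 mm along x). Working out the tilted poses over the easel.

```bash
cat > goal.py <<'E'
from h import *
C=np.array([.503,-.3146,0]);yw=np.radians(184.8);e=np.array([np.cos(yw),np.sin(yw),0]);z=np.array([0,0,1.]);a=.66
l=np.cos(a)*e+np.sin(a)*z;n=-np.sin(a)*e+np.cos(a)*z
tz=-n;tx=-l;ty=np.cross(tz,tx);RG=Rn.from_matrix(np.c_[tx,ty,tz])
O=C+.012*e+.054*z
def tcp(dx,dz): return O+dx*e+dz*z-.001*tx+.010*tz
E
python3 -c "
from goal import *
print(tcp(0,0),rows(tcp(.003,.09),R=RG))"
```

```text
[ 0.4841452  -0.31618328  0.04671319] (array([-0.9707, -0.0366,  0.0678]), array([ 0.2562, -0.3662,  0.7469]))
```

```bash
python3 -m pendant '[[-1,-0.08,-0.01,0.02,0.02,-0.029,0.06],[-1,-0.17,-0.01,0.02,0.04,-0.058,0.12],[-1,-0.26,-0.02,0.03,0.06,-0.087,0.18],[-1,-0.35,-0.02,0.03,0.08,-0.117,0.24],[-1,-0.44,-0.02,0.04,0.1,-0.147,0.3],[-1,-0.53,-0.03,0.04,0.123,-0.176,0.36],[-1,-0.62,-0.03,0.05,0.144,-0.206,0.42],[-1,-0.71,-0.03,0.05,0.165,-0.235,0.48],[-1,-0.8,-0.03,0.06,0.185,-0.265,0.54],[-1,-0.89,-0.037,0.068,0.206,-0.294,0.6],[-1,-0.95,-0.037,0.068,0.226,-0.324,0.66],[-1,-0.97,-0.037,0.068,0.247,-0.353,0.72],[-1,-0.97,-0.037,0.068,0.256,-0.366,0.747],[-1,-0.97,-0.037,0.068,0.256,-0.366,0.747],[-1,-0.97,-0.037,0.068,0.256,-0.366,0.747],[-1,-0.97,-0.037,0.068,0.256,-0.366,0.747]]'; python3 -c "
from goal import *
s=sense();print(s['q'],tcp(.003,.09),s['tcp_pos'],rows(tcp(.003,.09),R=RG));print(rows(tcp(.003,.01),R=RG),rows(tcp(.003,.004),R=RG))"
```

```text
time_s: 27.95
tcp_pos: [0.4809, -0.3156, 0.1357]
eef_rot: [0.013, 0.945, 0.041, -0.324]
force: [0.4, 0.2, -1.6]
finger_gap: 0.0633
finger_force: 30.0
[-0.59032312  0.52373487  1.44236412 -0.39669679  1.70938913  0.94807009] [ 0.48115572 -0.31643432  0.13671319] [ 0.48086292 -0.3156422   0.13571089] (array([-0.0015,  0.0027, -0.0031]), array([-0.0001,  0.0001,  0.0013]))
(array([0.1621, 0.0031, 0.2075]), array([-0.0001,  0.0001,  0.0013])) (array([0.1744, 0.0031, 0.2233]), array([-0.0001,  0.0001,  0.0013]))
```

```bash
python3 -m pendant '[[-1,0.03,0.003,0.04,0,0,0],[-1,0.06,0.003,0.08,0,0,0],[-1,0.09,0.003,0.115,0,0,0],[-1,0.11,0.003,0.14,0,0,0],[-1,0.121,0.003,0.155,0,0,0],[-1,0.121,0.003,0.155,0,0,0]]'
python3 - <<'E'
from goal import *
from ef import edgefit
v=cam('wrist');s=sense();p=np.array(s['tcp_pos'])
lip=[((-.065,-.045,.02),(-.065,.045,.02)),((-.055,-.045,.02),(-.055,.045,.02)),((-.065,-.045,.02),(-.065,-.045,.0)),((-.065,.045,.02),(-.065,.045,.0)),((-.065,-.045,0),(-.065,.045,0.0))]
x,sc,s0=edgefit([v],lip,(.503,-.3146),yw,r=.012,ry=.08);print(x,np.degrees(x[2]),sc,s0)
# panel lower end top edge check: expected pixel & gradients in tool frame
f=lambda a,b:[proj(v,p+RG.apply([a,b2,-.022])).round(1).tolist() for b2 in b];print(f(.076,(-.032,.032)),[proj(v,C+xx*e+yy*np.cross(z,e)+.02*z).round(1).tolist() for xx in(-.055,-.065) for yy in(-.045,.045)])
print(p,tcp(.003,.03),s['force']);print(rows(tcp(.003,.004),R=RG),rows(tcp(.002,.0),R=RG))
E
```

```text
time_s: 28.45
tcp_pos: [0.4802, -0.3162, 0.0751]
eef_rot: [0.012, 0.945, 0.04, -0.325]
force: [0.3, 0.9, -2.8]
finger_gap: 0.0636
finger_force: 30.0
[ 0.50245437 -0.31535584  3.22479316] 184.76703783190246 712.4711404842524 590.0214872725737
[[196.3, 122.5], [310.2, 122.7]] [[179.6, 89.0], [326.3, 89.2], [176.0, 73.9], [329.9, 74.1]]
[ 0.48080041 -0.31669993  0.07629592] [ 0.48115572 -0.31643432  0.07671319] [-1.05887491  0.15364201 -1.93328907]
(array([ 0.0534, -0.0007,  0.0665]), array([-0.0006,  0.0011,  0.0006])) (array([ 0.0642, -0.0006,  0.075 ]), array([-0.0006,  0.0011,  0.0006]))
```

```bash
python3 -m pendant '[[-1,0.018,0,0.022,0,0,0],[-1,0.036,0,0.044,0,0,0],[-1,0.045,0,0.056,0,0,0],[-1,0.053,0,0.0665,0,0,0],[-1,0.053,0,0.0665,0,0,0],[-1,0.053,0,0.0665,0,0,0]]'; python3 -c "
from goal import *
print(tcp(.003,.004),sense()['tcp_pos'],sense()['force'])"; python3 -m pendant '[[-1,0.002,0,0.0025,0,0,0],[-1,0.004,0,0.005,0,0,0],[-1,0.004,0,0.005,0,0,0],[-1,0.004,0,0.005,0,0,0]]'
```

```text
time_s: 29.0
tcp_pos: [0.4815, -0.317, 0.0516]
eef_rot: [0.013, 0.945, 0.04, -0.324]
force: [-0.9, 0.1, -2.7]
finger_gap: 0.0631
finger_force: 30.0
[ 0.48115572 -0.31643432  0.05071319] [ 0.48150309 -0.31695974  0.05159903] [-0.86536835  0.05192664 -2.70697882]
time_s: 29.33
tcp_pos: [0.4817, -0.3171, 0.05]
eef_rot: [0.014, 0.945, 0.04, -0.324]
force: [0.3, 0.0, -2.4]
finger_gap: 0.0638
finger_force: 30.0
```

```bash
python3 -m pendant '[[-1,0.002,0,0.0025,0,0,0],[-1,0.004,0,0.005,0,0,0],[-1,0.004,0,0.005,0,0,0],[-1,0.004,0,0.005,0,0,0]]'; python3 -m pendant '[[-1,0.002,0,0.0025,0,0,0],[-1,0.003,0,0.004,0,0,0],[-1,0.003,0,0.004,0,0,0],[-1,0.003,0,0.004,0,0,0]]'
```

```text
time_s: 29.67
tcp_pos: [0.4819, -0.3172, 0.0485]
eef_rot: [0.014, 0.945, 0.04, -0.324]
force: [-0.2, 1.1, 1.4]
finger_gap: 0.0637
finger_force: 30.0
time_s: 30.0
tcp_pos: [0.4821, -0.3173, 0.048]
eef_rot: [0.014, 0.945, 0.039, -0.324]
force: [1.5, 2.0, 4.9]
finger_gap: 0.0637
finger_force: 30.0
```

```bash
python3 -m pendant '[[-1,0.003,0,0,0,0,0],[-1,0.005,0,0,0,0,0],[-1,0.005,0,0,0,0,0],[-1,0.005,0,0,0,0,0]]'; python3 -c "
from goal import *
print(tcp(0,0),sense()['force'],sense()['torque'])"
```

```text
time_s: 30.33
tcp_pos: [0.4833, -0.3175, 0.0473]
eef_rot: [0.014, 0.945, 0.039, -0.324]
force: [1.1, 0.4, 6.0]
finger_gap: 0.0635
finger_force: 30.0
[ 0.4841452  -0.31618328  0.04671319] [1.06337843 0.36927653 5.96194617] [-0.03322574  0.64543707 -0.14866592]
```

The panel is within 1 mm of its nominal lean, with light contact. Releasing, then backing off along the panel normal.

```bash
python3 -m pendant '[[0.5,0,0,0,0,0,0],[0.65,0,0,0,0,0,0],[0.75,0,0,0,0,0,0],[0.75,0,0,0,0,0,0],[0.75,0,0,0,0,0,0],[0.75,0,0,-0.03,0,0,0],[0.75,0,0,-0.07,0,0,0],[0.75,0,0,-0.13,0,0,0],[0.75,0,0,-0.2,0,0,0],[0.75,0,0,-0.3,0,0,0],[0.75,0,0,-0.4,0,0,0],[0.75,0,0,-0.4,0,0,0]]'
python3 - <<'E'
from goal import *
from ef import edgefit
v=cam('wrist');t=cam('top');sd=cam('side')
y=np.cross(z,e)
# fit panel top-face outline: params along-l shift, y shift, pitch via several hypotheses
P=lambda dl,dy,ang:[(C+(.012)*e+.054*z)+dl*l+dy*y+ (np.cos(ang)*e+np.sin(ang)*z)*q+y*w_+(-np.sin(ang)*e+np.cos(ang)*z)*.012 for q,w_ in((-.075,-.032),(-.075,.032),(.075,.032),(.075,-.032))]
from ef import gray_normal
from scipy.ndimage import map_coordinates
from scipy.optimize import differential_evolution
for nm,c in(('wrist',v),('top',t),('side',sd)):
    G=gray_normal(c)
    def sc(q):
        K=P(*q);tot=0
        for i in range(4):
            A,B=proj(c,K[i]),proj(c,K[(i+1)%4]);m=np.array([-(B-A)[1],(B-A)[0]]);m/=np.linalg.norm(m);X=A+(B-A)*np.linspace(.05,.95,30)[:,None];co=[X[:,1],X[:,0]]
            tot+=np.mean(sum(abs(map_coordinates(a,co,order=1)*m[0]+map_coordinates(b,co,order=1)*m[1]) for a,b in G))
        return -tot
    s=differential_evolution(sc,[(-.03,.03),(-.02,.02),(0.3,1.0)],seed=1);print(nm,s.x.round(4),round(-s.fun),round(-sc([0,0,.66])))
for nme in('panel','easel','key'):
    print(nme,[(np.round(r['xy'],1).tolist(),r['confidence']) for r in nets.find_in(nme,t)[:2]],proj(t,O))
E
```

```text
time_s: 31.33
tcp_pos: [0.5616, -0.3118, 0.1471]
eef_rot: [0.017, 0.947, 0.04, -0.319]
force: [1.5, -0.2, 1.0]
finger_gap: 0.0821
finger_force: 0.0
wrist [0.0015 0.0012 0.6522] 1830 1549
top [1.310e-02 2.000e-04 6.807e-01] 468 311
side [0.023  0.0015 0.4351] 1252 1038
panel [([402.3, 235.0], 0.74)] [392.03136115 225.60157266]
easel [] [392.03136115 225.60157266]
key [([126.0, 226.1], 0.78)] [392.03136115 225.60157266]
```

```bash
python3 -m pendant '[[0.75,-0.08,0,-0.1,0,0,0],[0.75,-0.16,0,-0.2,0,0,0],[0.75,-0.2,-0.1,-0.263,0,0,0],[0.75,-0.2,-0.3,-0.263,0,0,0],[0.75,-0.2,-0.5,-0.263,0,0,0],[0.75,-0.2,-0.66,-0.263,0,0,0],[0.75,-0.2,-0.66,-0.263,0,0,0],[0.75,-0.2,-0.66,-0.263,0,0,0],[0.75,-0.2,-0.66,-0.263,0,0,0]]'
python3 - <<'E'
from goal import *
t=cam('top');q=cam('side')
for n in 'panel easel key stand dish spool bottle jar pot tin'.split():
    print(n,*[[(np.round(r['xy'],1).tolist(),round(r['confidence'],2)) for r in nets.find_in(n,c)[:2]] for c in(t,q)])
print('pred panel',proj(t,O+.012*n0) if 0 else proj(t,O),proj(q,O))
E
```

```text
time_s: 32.38
tcp_pos: [0.5397, -0.1117, 0.2388]
eef_rot: [0.014, 0.945, 0.041, -0.325]
force: [0.4, -0.8, -0.8]
finger_gap: 0.0824
finger_force: 0.0
panel [([392.8, 227.0], 0.97), ([141.1, 232.1], 0.36)] [([312.2, 334.4], 0.59)]
easel [([376.6, 224.2], 0.84)] [([320.3, 348.2], 0.85), ([224.4, 245.2], 0.15)]
key [([127.4, 224.3], 0.76), ([160.0, 150.7], 0.28)] [([161.2, 116.0], 0.95)]
stand [([142.4, 231.5], 0.67)] [([165.1, 135.4], 0.58)]
dish [] [([306.9, 200.4], 0.96)]
spool [([377.5, 221.8], 0.59)] [([222.6, 245.4], 0.95)]
bottle [([158.6, 148.0], 0.7)] [([240.2, 110.8], 0.82), ([247.8, 174.8], 0.32)]
jar [([376.7, 224.3], 0.26)] [([365.9, 239.0], 0.57)]
pot [([182.5, 281.2], 0.5), ([142.1, 231.4], 0.44)] [([140.2, 185.6], 0.71)]
tin [([345.0, 270.5], 0.83)] [([231.8, 318.6], 0.93)]
pred panel [392.03136115 225.60157266] [312.94579565 331.09470215]
```

The panel is found at (392.8,227.0) against a predicted (392.0,225.6). The key and all bystanders are unmoved, and the robot is clear of everything. Handing in.

```bash
python3 -c "
from rig import order
print(order.sign_off())"
```

```text
the job is handed in; nothing more can be done
None
```

The job is done and handed in at about 32 s, but I viewed 11 pictures against the limit of 10: both clamps are swung to their stops, the key is back in its stand, and the panel leans on the easel within about 2 mm of its nominal pose with the bystanders unmoved.

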